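Clamp the stone models in the rack for scanning

ROBOT

A 6-joint arm with a two-finger parallel gripper is mounted at the origin on the work surface. World frame = base frame: x ahead of the robot, y to its left, z up, the work surface at z = 0. Lengths are in m, angles in rad, forces in N, time in s.
With the tool pointing down it reaches from about 0.25 to 0.775 m from the base axis. Payload 4 kg.
Tool frame: the origin (TCP) lies on the centre line of the jaws, within the pads' length; the fingertips stand 22 mm ahead of it and the grasp point (between the pads) lies 3 mm ahead of it; z points along the fingers, y is the direction in which the jaws open and shut (so a half turn about z gives the same grasp; the last joint's range is limited). The gripper opens to 94 mm and grips with 3 to 60 N. Pads are 16 mm wide; open, the fingers measure 119 mm over their backs; the gripper's body (75 mm by 177 mm) begins 78 mm behind the grasp point.
Start: joints at [-1.213, 0.087, 1.371, -0, 1.684, -0.103], TCP at [0.245, -0.493, 0.228] pointing down, gripper open.
Joint ranges: [-3.1, 3.1], [-0.76, 2.03], [0.27, 2.55], [-1.08, 4.22], [0.17, 2.65], [-2.57, 2.57]. Speed limits (rad/s): [2.79, 2.79, 3.14, 3.14, 3.14, 3.14].

INTERFACE

Orientations are given as [roll, pitch, yaw] about the fixed x, y, z axes, in that order (R = Rz(yaw) Ry(pitch) Rx(roll)).
In Python, from bench import robot gives the robot as it stands. The module is installed in compiled form; this text tells all that it offers.
- The arm moves only by the shell command python3 -m inch 'ROWS'. ROWS is JSON, a list of rows, each an object with "linear": the shift along the world's x, y, z scaled (see below), a list of three; "twist": the turn about the world's z scaled (see below); "gripper": the opening, from 0 (shut) to 1 (fully open). In form: [{"linear": [x, y, z], "twist": twist, "gripper": gripper}, ...]. A call has 1 to 10 rows; each row is the pose to reach, as a shift and turn from the pose commanded when the call began; what a row does not reach only later rows make up. The controller multiplies each number of a shift by 0.1 m and each number of a turn by 60 degrees. A row lasts 1/12 s, in which the tool goes at most 41.7 mm and 7.16 degrees, less where a joint would pass 70% of its speed; a pose out of reach is approached as far as the arm can. A call with a number of a shift or a turn outside -1 to 1 is refused whole. A call with a gripper value outside its range is refused whole. The fingers move at their own pace and stop on an object; the grip force is fixed at half the most. Time passes only in rows, so rows that repeat a pose let the fingers close. It gives the time, the measured TCP pose, the force and the opening at its end, in the units of the state.
- robot.get_obs(): the state, without advancing time (a new reading comes with each control period).
- robot.snapshot(name): name is "scene" or "top" or "wrist"; returns a dict with "image" (480x640x3 uint8, red, green, blue), "depth" (480x640 float32, m along the optical axis (not along the pixel's ray), 0 where there is no reading), "mtx" (3x3 intrinsics, pixels), "rvec" (rotation vector, rad) and "tvec" (3), from world to camera coordinates, as OpenCV has them; the wrist camera has in their place "hand_eye" (4x4, takes a point from camera to tool coordinates, whose origin is the TCP and whose axes are the flange's). Camera axes: x right, y down, z forward; pixel columns grow to the right and rows downward; lengths in m; the calibration is good to about 2 mm. A picture is of the moment at which its call begins: read the wrist's pose just before it.
- robot.close_job(): hands the job in, once; it reports no verdict.
The state is a dict: "time": time; "joint_positions": joint angles; "qvel": joint speeds; "joint_torque": joint torques, N m; "tool_pos": TCP position; "ee_rot": TCP orientation; "wrist_force": force on the tool from outside, world axes, zero at the start; "wrist_torque": the same for the moment, N m; "width": finger opening in m.
Only numpy, scipy, OpenCV 4.12 (cv2) and the standard library are available. Lean on these libraries where they do the work, as an engineer would, in place of code of your own. Each camera call takes 0.05 s, during which the arm holds its last target.

TASK

Get the stone dental models out of the lidded case and clamped in the rack for scanning: open the lid right back on to its stop, flip the red cam lever upright to free the jaw, draw the jaw back, and stand all the models in one row on the rack's bed between stop and jaw, teeth up, their long sides along the rack. Then slide the jaw up until the row is closed up snugly with no gaps, flip the cam lever fully down to lock it, and shut the emptied case; leave the jar, the wooden block and the phone where they are.

Things in the scene. Friction and masses are not known exactly. Their poses are not given: they have to be found in the camera images.
- jaw (a joint): Slide of the rack's blue jaw along the rack's +x. Value: clear gap in m between fixed stop and jaw face, 0 shut, 0.22 fully drawn back. Starts nearly shut and locked. Slides with about 3 N when the cam lever is up; when the lever is locked it holds against some 25 N.
- cam (a joint): Red cam lever on the jaw's carriage. 0 = upright, jaw free; 1.57 = folded flat to the rack's +y side, jaw locked (from about 1.4 on; starts locked). Turns about an axis along the rack's x through cam_pivot and stays where it is left; turning it takes about 3 to 6 N at the lever's end.
- lid (a joint): Lid of the case, hinged along the long edge of the case on its +x side. 0 = shut, 2.05 = open and leaning on its stop. It falls shut when let go below about 1.3 rad and falls on to its stop beyond that. Weighs 160 g.
- lid_grip (a point): Point to hold on the lid, in the black grip block on its top near the front edge; the block is 24 mm along the case's y, 12 mm across, 34 mm tall; this point is 10 mm below its top, 24 mm above the lid's top. Circles about the hinge with the lid. Held by the two faces that look along the case's y, it pivots between the fingers while the tool stays upright.
- lid_hinge (a point): Middle of the lid's hinge line (which runs along the case's y), 24 mm above the table. The closed lid is a shell 24 mm deep that reaches 48 mm above the table.
- case: Grey open tray, 112 mm (x) by 266 mm (y), walls 24 mm high and 5 mm thick, floor 5 mm thick, with a blue lid; fixed to the bench. Origin: centre of its underside, on the bench. Hinge on its +x side, the lid's grip on its -x side. The models stand in it in a row along its y.
- rack: Aluminium rack fixed to the bench: bed 324 mm long (x -152 to 172) and 62 mm wide, top 12 mm above the bench, a lip 4 mm high along each side (40 mm clear between), a fixed steel stop 30 mm high at its -x end (face at x = -135 mm), blue sliding jaw at its +x end. Origin: on the bench under the row's middle line; x runs along the row from stop to jaw. Jaw 42 mm tall, its post 74 mm.
- stop_face (a point): Foot of the fixed stop's face, on the row's middle line at bed height (12 mm); its axes are the rack's.
- jaw_face (a point): Foot of the sliding jaw's face, on the row's middle line, 0.5 mm above bed height; its axes are the rack's. The models go between this and stop_face.
- jaw_grip (a point): Point to hold for sliding the jaw: in the black grip post on the carriage, 14 mm behind the jaw's face; the post is 10 mm along x, 26 mm along y (hold it across y), its top is 9 mm above this point and its foot 23 mm below it.
- cam_pivot (a point): Axis of the cam lever, 65 mm behind the jaw's face (51 mm behind jaw_grip) and 40 mm above the bench. Does not turn with the lever.
- cam_grip (a point): Point on the middle line of the red lever, 58 mm from its axis and 12 mm short of its end; moves with the lever. The lever is a bar 12 mm by 12 mm; hold it by the two faces that look along the rack's x.
- jar: Bystander: white jar 68 mm wide and 65 mm tall. Origin: centre of its underside.
- pinblock: Bystander: wooden block 60 x 85 x 34 mm with two steel rods towards the robot. Origin: centre of its underside.
- phone: Bystander: black phone 72 x 146 x 8 mm lying flat. Origin: centre of its underside.
- model0: Dental quadrant model of yellow stone, 75 g: base 44 mm (x) by 30 mm (y) by 20 mm high, and on it along x a ridge with white teeth, 40 mm long, 14 mm wide, up to 36 mm above the underside: hold it by the ridge, across y. Origin: centre of its underside, z up through the teeth. May be absent.
- model1: Dental quadrant model of pink stone, 75 g: base 44 mm (x) by 30 mm (y) by 20 mm high, and on it along x a ridge with white teeth, 40 mm long, 14 mm wide, up to 36 mm above the underside: hold it by the ridge, across y. Origin: centre of its underside, z up through the teeth. May be absent.
- model2: Dental quadrant model of blue stone, 75 g: base 44 mm (x) by 30 mm (y) by 20 mm high, and on it along x a ridge with white teeth, 40 mm long, 14 mm wide, up to 36 mm above the underside: hold it by the ridge, across y. Origin: centre of its underside, z up through the teeth. May be absent.
- model3: Dental quadrant model of green stone, 75 g: base 44 mm (x) by 30 mm (y) by 20 mm high, and on it along x a ridge with white teeth, 40 mm long, 14 mm wide, up to 36 mm above the underside: hold it by the ridge, across y. Origin: centre of its underside, z up through the teeth. May be absent.

How it is judged:
On the way, in this order (a step that is already met when the one before it is completed fails the run):
1. the lid rests open on its stop and the cam lever is up, jaw free (value of joint lid above 1.95 rad and value of joint cam below 0.5 rad), for 0.2 s.
2. all the models stand on the rack's bed between stop and jaw (x of each of model0, model1, model2, model3 in the frame of rack above -0.135 m and y of model0 in the frame of rack between -0.012 and 0.012 m and z of model0 in the frame of rack between 0.007 and 0.018 m and angle between each of model0, model1, model2, model3's own z axis and vertical below 0.15 rad and x of each of model0, model1, model2, model3 in the frame of jaw_face below -0.018 m and angle between the x axis of each of model0, model1, model2, model3 and the x axis of rack, either way round below 0.2 rad and y of model1 in the frame of rack between -0.012 and 0.012 m and z of model1 in the frame of rack between 0.007 and 0.018 m and y of model2 in the frame of rack between -0.012 and 0.012 m and z of model2 in the frame of rack between 0.007 and 0.018 m and y of model3 in the frame of rack between -0.012 and 0.012 m and z of model3 in the frame of rack between 0.007 and 0.018 m), for 0.2 s.
3. the row is closed up between stop and jaw and the cam lever is locked (all of step 2 and (x of model0 in the frame of stop_face below 0.026 m or distance between model0 and model1 below 0.0475 m or distance between model0 and model2 below 0.0475 m or distance between model0 and model3 below 0.0475 m) and (x of model0 in the frame of jaw_face above -0.026 m or distance between model0 and model1 below 0.0475 m or distance between model0 and model2 below 0.0475 m or distance between model0 and model3 below 0.0475 m) and (x of model1 in the frame of stop_face below 0.026 m or distance between model1 and model0 below 0.0475 m or distance between model1 and model2 below 0.0475 m or distance between model1 and model3 below 0.0475 m) and (x of model1 in the frame of jaw_face above -0.026 m or distance between model1 and model0 below 0.0475 m or distance between model1 and model2 below 0.0475 m or distance between model1 and model3 below 0.0475 m) and (x of model2 in the frame of stop_face below 0.026 m or distance between model2 and model0 below 0.0475 m or distance between model2 and model1 below 0.0475 m or distance between model2 and model3 below 0.0475 m) and (x of model2 in the frame of jaw_face above -0.026 m or distance between model2 and model0 below 0.0475 m or distance between model2 and model1 below 0.0475 m or distance between model2 and model3 below 0.0475 m) and (x of model3 in the frame of stop_face below 0.026 m or distance between model3 and model0 below 0.0475 m or distance between model3 and model1 below 0.0475 m or distance between model3 and model2 below 0.0475 m) and (x of model3 in the frame of jaw_face above -0.026 m or distance between model3 and model0 below 0.0475 m or distance between model3 and model1 below 0.0475 m or distance between model3 and model2 below 0.0475 m) and x of any of model0, model1, model2, model3 in the frame of jaw_face above -0.026 m and x of any of model0, model1, model2, model3 in the frame of stop_face below 0.026 m and value of joint jaw below 0.186 m and value of joint cam above 1.4 rad), for 0.3 s.
At the end, for the whole second after the job is handed in: All the models stand upright on the bed (within 12 mm of its middle line, within 0.2 rad of its direction), in one closed row: no gap over about 3.5 mm between neighbours or 4 mm to stop and jaw, and the jaw's gap below 186 mm; cam lever beyond 1.4 rad; lid shut (below 0.06 rad); all at rest (all of step 3 and value of joint lid below 0.06 rad and linear speed of each of model0, model1, model2, model3 below 0.02 m/s); the robot touches nothing.
It fails at once if the jar is shoved more than 30 mm (distance of jar from where it was at the start of the episode above 0.03 m).
It fails at once if the wooden block is shoved more than 30 mm (distance of pinblock from where it was at the start of the episode above 0.03 m).
It fails at once if the phone is shoved more than 30 mm (distance of phone from where it was at the start of the episode above 0.03 m).
Of model0, model1, model2, model3 only 2 to 4 are there at a start; the rules pass over those that are not, and their reading is None.
At some moment in a run one of model0, model1, model2, model3 may be knocked a few centimetres aside while the robot is not near it.
Once in a run the grip may slacken for a moment while it holds something.
It also fails if it takes over 210 s, if anything falls off the work surface, if the arm or the gripper's body presses on something with over 40 N, if the wrist force passes 120 N, or if a joint passes its speed limit or range.

## Working session

There is one attempt and no reset: what is moved stays moved. The work goes in short steps, Python scripts to look and compute and a shell command to move; the robot and the scene stay as the last step left them, time stands still between calls to the robot, and variables do not carry over. Pictures are saved under pics/ and viewed, and the job is handed in when it is done.

```bash
mkdir -p pics
cat > h.py <<'E'
import cv2,numpy as np
from bench import robot
def snap(n,f):
    s=robot.snapshot(n); cv2.imwrite('pics/'+f,s['image'][:,:,::-1]); np.savez('pics/'+f+'.npz',**s); return s
def pts(s):
    K=s['mtx'];d=s['depth'];v,u=np.mgrid[:480,:640]
    P=np.stack([(u-K[0,2])/K[0,0]*d,(v-K[1,2])/K[1,1]*d,d],-1)
    R=cv2.Rodrigues(np.array(s['rvec'],float))[0];t=np.array(s['tvec'],float).ravel()
    return (P-t)@R
E
python3 - <<'E'
from h import *
o=robot.get_obs();print(o)
for n in('scene','top','wrist'):
    s=snap(n,n+'0.png')
E
```

```text
{'time': 0.0, 'joint_positions': array([-1.21307707e+00,  8.79425406e-02,  1.37222611e+00, -2.18424515e-05,
        1.68358937e+00, -1.03100207e-01]), 'qvel': array([ 1.05225456e-03,  1.97684762e-03,  1.71595813e-03,  3.77817387e-05,
       -2.00283548e-03,  1.27596851e-03]), 'joint_torque': array([ 1.49923108e-03, -3.40173018e+01, -3.02425182e+01,  7.19998847e-02,
        3.28593620e-02, -1.54086010e-04]), 'tool_pos': array([ 0.24439135, -0.49217049,  0.22632521]), 'ee_rot': array([-3.13943654e+00, -2.01261419e-04,  4.60816817e-01]), 'wrist_force': array([-0.38917673, -0.19939302, -0.00128211]), 'wrist_torque': array([ 0.02681331, -0.0152206 , -0.03528472]), 'width': 0.09404073337800672}
```

View pics/scene0.png

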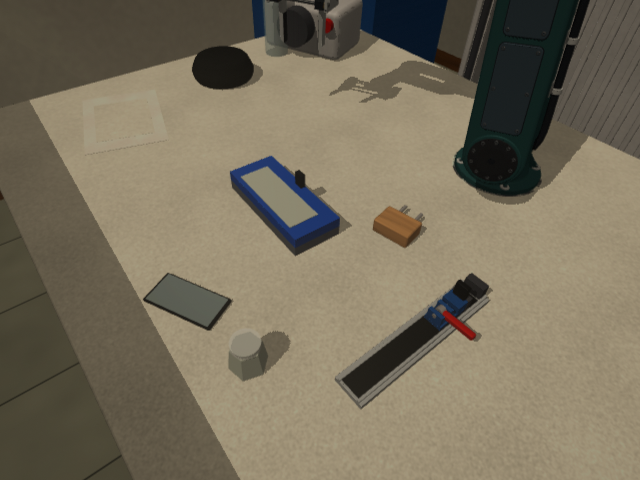

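View pics/top0.png

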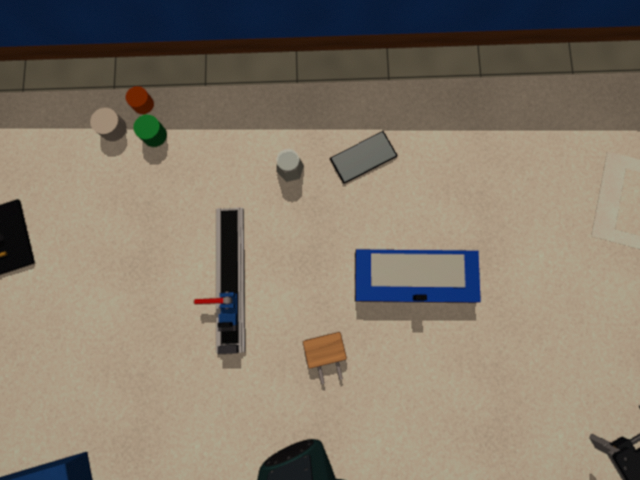

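The top view shows the rack (228,280) with stop near the robot (v≈350) and the lever folded left. The case is at (417,276) with its grip at (420,297), the block at (325,350), the jar at (289,163) and the phone at (363,157). Next I'll measure positions.

Run:
```python
from h import *
s=dict(np.load('pics/top0.png.npz'));P=pts(s);im=s['image']
print(s['mtx'],s['tvec'])
hsv=cv2.cvtColor(im,cv2.COLOR_RGB2HSV)
def show(n,m):
    q=P[m&(s['depth']>0)]; 
    if len(q)<5:print(n,'none');return
    r=cv2.minAreaRect((q[:,:2]*1000).astype(np.float32)); print(n,len(q),'med',np.round(np.median(q,0),4),'rect',np.round(r[0],1),np.round(r[1],1),round(r[2],1))
box=lambda a,b,c,d:(np.mgrid[:480,:640][1]>=a)&(np.mgrid[:480,:640][1]<b)&(np.mgrid[:480,:640][0]>=c)&(np.mgrid[:480,:640][0]<d)
z=P[:,:,2]
print('table',np.median(z[box(260,340,200,300)]))
b=box(345,490,240,315)
show('lid top',b&(z>.042)&(z<.054)); show('lidgrip',b&(z>.07))
b=box(205,255,200,365)
show('rack all',box(212,255,200,365)&(z>.006)&(z<.03)); show('z>.03',b&(z>.035));show('post',b&(z>.065))
red=(hsv[:,:,1]>150)&((hsv[:,:,0]<8)|(hsv[:,:,0]>172))&box(185,250,280,320); show('red',red)
show('block',box(295,355,325,372)&(z>.025)); show('jar',box(270,310,140,190)&(z>.05))
show('phone',box(325,400,125,190)&(z>.004))
for v in range(286,358,2): print(v,np.round(P[v,228],3),im[v,228],np.round(z[v,[220,224,232,236]],3))
```

```text
[[450.43729073   0.         325.85315261]
 [  0.         450.43729073 242.13272936]
 [  0.           0.           1.        ]] [0.01329437 0.59935548 0.93208405]
table -0.0013153004560553499
lid top 6319 med [ 0.521  -0.1988  0.0477] rect [ 521.6 -198.7] [266.4 112.5] 87.7
lidgrip 75 med [ 0.4735 -0.1954  0.0798] rect [ 472.8 -196.2] [24.1 10.4] 88.4
rack all 3293 med [0.5508 0.2106 0.0116] rect [530.3 213.5] [324.3  62. ] 0.5
z>.03 752 med [0.4405 0.2148 0.0424] rect [431.3 224. ] [130.9  62.6] 6.4
post 62 med [0.429  0.213  0.0718] rect [429.3 213.2] [ 9.3 25.6] 4.0
red 140 med [0.4806 0.2515 0.0461] rect [481.9 251.1] [60.5 12.5] 88.5
block 1142 med [0.369  0.0065 0.0327] rect [368.9   6.7] [60.2 85.1] 11.7
jar 428 med [0.7822 0.0756 0.0634] rect [784.5  76.9] [50.8 50.4] 15.4
phone 1685 med [ 0.8053 -0.0961  0.0071] rect [805.5 -96. ] [155.7 134. ] 82.2
286 [0.513 0.216 0.012] [16 14 13] [0.012 0.01  0.012 0.011]
288 [0.509 0.216 0.012] [13 12 12] [0.011 0.011 0.012 0.011]
290 [0.504 0.217 0.011] [17 15 13] [0.011 0.011 0.009 0.011]
292 [0.498 0.21  0.039] [40 45 61] [0.01  0.011
[... 1276 characters left out ...]
0.007 0.01  0.013]
336 [0.404 0.216 0.009] [7 6 6] [0.011 0.011 0.011 0.012]
338 [0.4   0.216 0.012] [7 7 6] [0.012 0.013 0.012 0.013]
340 [0.395 0.216 0.013] [7 4 4] [0.013 0.01  0.011 0.011]
342 [0.391 0.216 0.013] [12 11 10] [0.012 0.01  0.013 0.013]
344 [0.387 0.216 0.01 ] [43 40 37] [0.011 0.015 0.01  0.013]
346 [ 0.441 -0.009  1.016] [48 44 43] [0.041 0.043 0.039 0.036]
348 [0.38  0.209 0.04 ] [48 44 44] [0.043 0.042 0.043 0.039]
350 [0.376 0.21  0.038] [47 42 43] [0.042 0.039 0.039 0.039]
352 [0.372 0.209 0.043] [52 47 46] [0.042 0.042 0.039 0.039]
354 [ 0.364  0.219 -0.004] [96 85 72] [ 0.043 -0.002 -0.001 -0.003]
356 [ 0.36   0.218 -0.   ] [114 100  85] [-0.002 -0.001 -0.001 -0.004]
```

Run:
```python
import cv2
a=cv2.imread('pics/top0.png')
cv2.imwrite('pics/topz.png',cv2.resize(a[200:370,180:300],None,fx=4,fy=3.5,interpolation=cv2.INTER_CUBIC))
a=cv2.imread('pics/scene0.png')
cv2.imwrite('pics/scz.png',cv2.resize(a[260:410,330:500],None,fx=4,fy=4,interpolation=cv2.INTER_CUBIC))
```

```text
(no output)
```

View pics/scz.png

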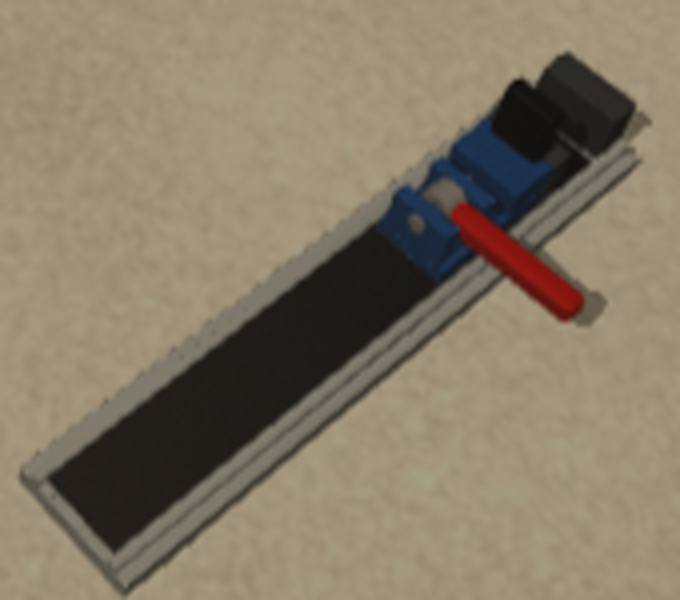

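View pics/topz.png

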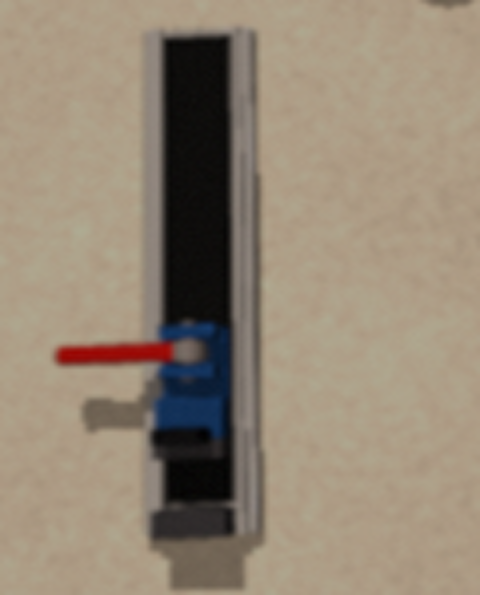

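Run:
```python
from h import *
s=dict(np.load('pics/top0.png.npz'));P=pts(s);z=P[...,2]
V,U=np.mgrid[:480,:640]
# rack edges
def fit(m,ax):
    q=P[m]; o=1-ax; b=np.round(q[:,ax]/.006).astype(int); L=[]
    for k in np.unique(b):
        w=q[b==k]
        if len(w)>5: L.append((w[:,ax].mean(),w[:,o].min(),w[:,o].max()))
    L=np.array(L)
    r=lambda c:np.polyfit(L[:,0],L[:,c],1,w=None)
    a,b=r(1),r(2); print('slopes deg',np.degrees(a[0]),np.degrees(b[0]),'mid at mean',L[:,0].mean(),(np.polyval(a,L[:,0].mean())+np.polyval(b,L[:,0].mean()))/2,'width',np.polyval(b,L[:,0].mean())-np.polyval(a,L[:,0].mean()))
m=(U>210)&(U<258)&(V>215)&(V<285)&(z>.006)&(z<.022); fit(m,0)
m=(U>358)&(U<478)&(V>240)&(V<315)&(z>.04)&(z<.056); fit(m,1)
```

```text
slopes deg 0.9530397095348009 0.7077917346839033 mid at mean 0.5940783350426545 0.21455140121950034 width 0.06018864606612387
slopes deg 0.6851450535072141 1.3751075695335926 mid at mean -0.20101429176252664 0.5213899830041409 width 0.10854252400207626
```

```bash
python3 -m inch '[{"linear":[0.35,0.4,-0.1],"twist":-0.11,"gripper":1},{"linear":[0.65,0.8,-0.2],"twist":-0.22,"gripper":1},{"linear":[0.85,1,-0.3],"twist":-0.34,"gripper":1},{"linear":[0.9,1,-0.4],"twist":-0.46,"gripper":1}]'; python3 -m inch '[{"linear":[0.3,0.35,-0.1],"twist":0,"gripper":1},{"linear":[0.6,0.7,-0.2],"twist":0,"gripper":1},{"linear":[0.8,1,-0.4],"twist":0,"gripper":1},{"linear":[0.8,1,-0.4],"twist":0,"gripper":1}]';python3 -m inch '[{"linear":[0.3,0.35,0],"twist":0,"gripper":1},{"linear":[0.5,0.7,0],"twist":0,"gripper":1},{"linear":[0.58,0.96,0],"twist":0,"gripper":1},{"linear":[0.58,0.96,0],"twist":0,"gripper":1},{"linear":[0.58,0.96,0],"twist":0,"gripper":1},{"linear":[0.58,0.96,0],"twist":0,"gripper":1}]'
python3 -c "
from h import *
o=robot.get_obs();print(o['tool_pos'],o['ee_rot'],o['wrist_force']);s=snap('wrist','w1.png');print(s['hand_eye'])"
```

```text
time: 0.48
tool_pos: [0.3367, -0.3897, 0.1879]
ee_rot: [-3.141, -0.002, -0.012]
wrist_force: [0.7, 0.7, -0.2]
width: 0.0936
time: 0.82
tool_pos: [0.4158, -0.2875, 0.1445]
ee_rot: [-3.136, 0.002, -0.003]
wrist_force: [-0.7, -0.4, -0.5]
width: 0.0938
time: 1.32
tool_pos: [0.4722, -0.1974, 0.1474]
ee_rot: [3.141, 0.001, -0.009]
wrist_force: [-1.0, -0.5, 0.4]
width: 0.0938
[ 0.47218843 -0.19742469  0.14740328] [ 3.14063601e+00  6.49673080e-04 -8.57620539e-03] [-0.99849887 -0.46905191  0.42740346]
[[ 8.50765222e-04 -9.61669464e-01 -2.74209988e-01  7.86568891e-02]
 [ 9.99999307e-01  1.04124788e-03 -5.49110780e-04 -6.10371727e-05]
 [ 8.13583639e-04 -2.74209331e-01  9.61669684e-01 -1.58124547e-01]
 [ 0.00000000e+00  0.00000000e+00  0.00000000e+00  1.00000000e+00]]
```

View pics/w1.png

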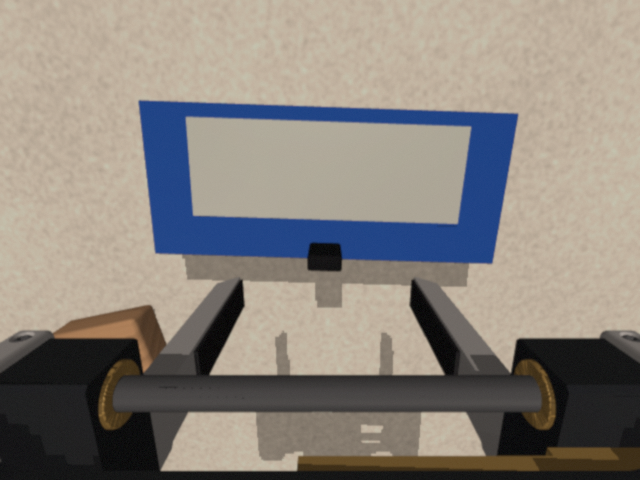

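The grip block sits at (325,257), centred between the fingers. I'll go down and grip it.

```bash
python3 -m inch '[{"linear":[0,0.01,-0.3],"twist":0,"gripper":0.8},{"linear":[0,0.01,-0.55],"twist":0,"gripper":0.6},{"linear":[0.01,0.01,-0.7],"twist":0,"gripper":0.5},{"linear":[0.01,0.01,-0.71],"twist":0,"gripper":0.4},{"linear":[0.01,0.01,-0.71],"twist":0,"gripper":0},{"linear":[0.01,0.01,-0.71],"twist":0,"gripper":0},{"linear":[0.01,0.01,-0.71],"twist":0,"gripper":0},{"linear":[0.01,0.01,-0.71],"twist":0,"gripper":0},{"linear":[0.01,0.01,-0.71],"twist":0,"gripper":0},{"linear":[0.01,0.01,-0.71],"twist":0,"gripper":0}]'
python3 -c "
import numpy as np
hx=.5214+.056;hz=.024;gx=.473;gz=.072
print(hx)
r=np.hypot(gx-hx,gz-hz);a=np.arctan2(gz-hz,hx-gx)
for t in np.arange(0,2.3,.1):print(round(t,2),np.round([hx-r*np.cos(a+t)-gx,r*np.sin(a+t)+hz-gz],4))"
```

```text
time: 2.2
tool_pos: [0.474, -0.1959, 0.0773]
ee_rot: [3.141, -0.001, -0.008]
wrist_force: [-0.2, -0.1, -0.1]
width: 0.0306
0.5774
0.0 [0. 0.]
0.1 [0.0053 0.0102]
0.2 [0.0116 0.0198]
0.3 [0.0188 0.0287]
0.4 [0.0269 0.0369]
0.5 [0.0358 0.0442]
0.6 [0.0453 0.0506]
0.7 [0.0555 0.056 ]
0.8 [0.0661 0.0603]
0.9 [0.0771 0.0636]
1.0 [0.0884 0.0658]
1.1 [0.0998 0.0668]
1.2 [0.1113 0.0667]
1.3 [0.1227 0.0654]
1.4 [0.134 0.063]
1.5 [0.1449 0.0595]
1.6 [0.1554 0.055 ]
1.7 [0.1655 0.0493]
1.8 [0.1749 0.0428]
1.9 [0.1836 0.0353]
2.0 [0.1915 0.027 ]
2.1 [0.1985 0.0179]
2.2 [0.2046 0.0082]
```

```bash
python3 -m inch '[{"linear":[0,0,0],"twist":0,"gripper":0},{"linear":[0,0,0],"twist":0,"gripper":0},{"linear":[0,0,0],"twist":0,"gripper":0},{"linear":[0,0,0],"twist":0,"gripper":0}]'; python3 -m inch '[{"linear":[0.025,0,0.05],"twist":0,"gripper":0},{"linear":[0.05,0,0.1],"twist":0,"gripper":0},{"linear":[0.12,0,0.2],"twist":0,"gripper":0},{"linear":[0.19,0,0.29],"twist":0,"gripper":0},{"linear":[0.27,0,0.37],"twist":0,"gripper":0},{"linear":[0.36,0,0.44],"twist":0,"gripper":0},{"linear":[0.36,0,0.44],"twist":0,"gripper":0},{"linear":[0.36,0,0.44],"twist":0,"gripper":0}]'
```

```text
time: 2.53
tool_pos: [0.4738, -0.1959, 0.077]
ee_rot: [3.141, -0.001, -0.009]
wrist_force: [-0.5, 0.2, 2.5]
width: 0.0239
time: 3.2
tool_pos: [0.5095, -0.1972, 0.1209]
ee_rot: [3.139, 0.001, -0.009]
wrist_force: [-1.4, -6.3, 0.0]
width: 0.0239
```

```bash
python3 -m inch '[{"linear":[0.1,-0.01,0.06],"twist":0,"gripper":0},{"linear":[0.2,-0.02,0.12],"twist":0,"gripper":0},{"linear":[0.3,-0.02,0.16],"twist":0,"gripper":0},{"linear":[0.41,-0.03,0.19],"twist":0,"gripper":0},{"linear":[0.53,-0.03,0.22],"twist":0,"gripper":0},{"linear":[0.64,-0.03,0.23],"twist":0,"gripper":0},{"linear":[0.75,-0.04,0.22],"twist":0,"gripper":0},{"linear":[0.87,-0.04,0.21],"twist":0,"gripper":0},{"linear":[0.98,-0.04,0.19],"twist":0,"gripper":0},{"linear":[0.98,-0.04,0.19],"twist":0,"gripper":0}]'; python3 -m inch '[{"linear":[0.11,0,-0.04],"twist":0,"gripper":0},{"linear":[0.22,0,-0.08],"twist":0,"gripper":0},{"linear":[0.32,-0.01,-0.14],"twist":0,"gripper":0},{"linear":[0.41,-0.01,-0.2],"twist":0,"gripper":0},{"linear":[0.5,-0.01,-0.28],"twist":0,"gripper":0},{"linear":[0.57,-0.01,-0.36],"twist":0,"gripper":0},{"linear":[0.57,-0.01,-0.36],"twist":0,"gripper":0}]'
```

```text
time: 4.03
tool_pos: [0.609, -0.2012, 0.1404]
ee_rot: [3.138, -0.002, -0.008]
wrist_force: [-1.1, -5.1, 3.9]
width: 0.0239
time: 4.62
tool_pos: [0.6683, -0.2036, 0.1053]
ee_rot: [3.135, -0.009, -0.009]
wrist_force: [5.0, -7.4, 5.6]
width: 0.0236
```

```bash
python3 -m inch '[{"linear":[0,0,0],"twist":0,"gripper":0.5},{"linear":[0,0,0],"twist":0,"gripper":0.5},{"linear":[0,0,0],"twist":0,"gripper":0.5},{"linear":[0,0,0],"twist":0,"gripper":0.5},{"linear":[0,0,0.2],"twist":0,"gripper":0.5},{"linear":[0,0,0.5],"twist":0,"gripper":0.5},{"linear":[-0.3,0,0.9],"twist":0,"gripper":0.5},{"linear":[-0.7,0,1],"twist":0,"gripper":0.5},{"linear":[-1,0,1],"twist":0,"gripper":0.5},{"linear":[-1,0,1],"twist":0,"gripper":0.5}]'; python3 -m inch '[{"linear":[-0.4,0.3,0.1],"twist":0,"gripper":0.5},{"linear":[-0.8,0.6,0.3],"twist":0,"gripper":0.5},{"linear":[-1,0.9,0.4],"twist":0,"gripper":0.5},{"linear":[-1,0.9,0.4],"twist":0,"gripper":0.5}]'
python3 -c "
from h import *
o=robot.get_obs();print(o['tool_pos'],o['ee_rot'],o['wrist_force']);snap('top','t2.png');snap('scene','s2.png')"
```

```text
time: 5.45
tool_pos: [0.559, -0.1994, 0.2042]
ee_rot: [-3.141, 0.004, -0.01]
wrist_force: [1.5, -0.5, -0.9]
width: 0.0475
time: 5.78
tool_pos: [0.4625, -0.1077, 0.245]
ee_rot: [-3.14, -0.001, -0.007]
wrist_force: [0.6, -0.4, 0.5]
width: 0.0476
[ 0.46250835 -0.10769224  0.24502857] [-3.13982670e+00 -8.45701944e-04 -6.69809088e-03] [ 0.63234785 -0.37709429  0.50076966]
```

View pics/t2.png

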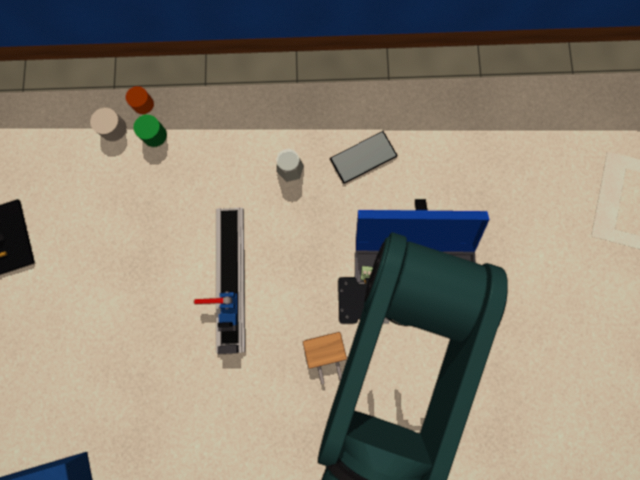

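View pics/s2.png

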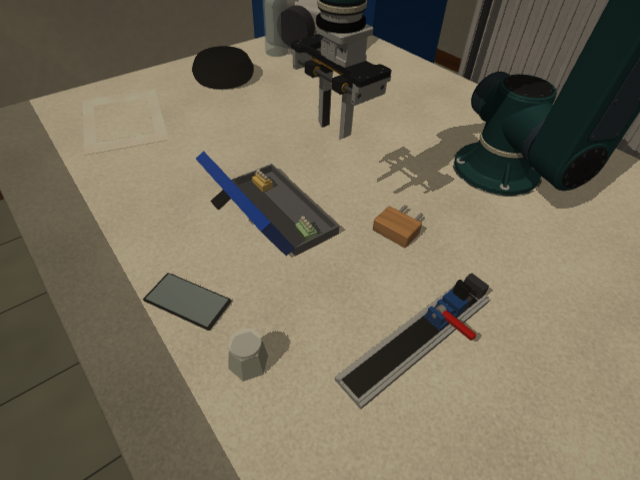

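The lid is back on its stop. The scene view shows yellow at (262,180) and green at (306,226) in the case. Next is the cam lever.

```bash
python3 -m inch '[{"linear":[0,0.3,-0.1],"twist":0.11,"gripper":0.5},{"linear":[0,0.6,-0.2],"twist":0.22,"gripper":0.5},{"linear":[0,0.8,-0.3],"twist":0.33,"gripper":0.5},{"linear":[0,1,-0.3],"twist":0.44,"gripper":0.5},{"linear":[0,1,-0.3],"twist":0.55,"gripper":0.5},{"linear":[0,1,-0.3],"twist":0.66,"gripper":0.5}]';  python3 -m inch '[{"linear":[0,0.3,0],"twist":0.11,"gripper":0.5},{"linear":[0,0.6,0],"twist":0.22,"gripper":0.5},{"linear":[0,0.8,0],"twist":0.33,"gripper":0.5},{"linear":[0,1,0],"twist":0.44,"gripper":0.5},{"linear":[0,1,0],"twist":0.55,"gripper":0.5},{"linear":[0,1,0],"twist":0.66,"gripper":0.5},{"linear":[0,1,0],"twist":0.77,"gripper":0.5},{"linear":[0,1,0],"twist":0.85,"gripper":0.5}]'; python3 -m inch '[{"linear":[0,0.3,0],"twist":0,"gripper":0.5},{"linear":[0,0.6,0],"twist":0,"gripper":0.5},{"linear":[0.1,0.9,0],"twist":0,"gripper":0.5},{"linear":[0.19,1,0],"twist":0,"gripper":0.5}]'; python3 -m inch '[{"linear":[0,0.3,0],"twist":0,"gripper":0.5},{"linear":[0,0.6,0],"twist":0,"gripper":0.5},{"linear":[0,0.8,0],"twist":0,"gripper":0.5},{"linear":[0,0.8,0],"twist":0,"gripper":0.5},{"linear":[0,0.8,0],"twist":0,"gripper":0.5},{"linear":[0,0.8,0],"twist":0,"gripper":0.5}]'
python3 - <<'E'
from h import *
o=robot.get_obs();print(o['tool_pos'],o['ee_rot']);s=snap('top','t3.png')
P=pts(s);im=s['image'];b,a=np.mgrid[:480,:640]
hsv=cv2.cvtColor(im,cv2.COLOR_RGB2HSV)
m=(a>345)&(a<490)&(b>240)&(b<315)&(hsv[...,1]>40)&(s['depth']>0)&(P[...,2]>.01)
z=cv2.resize(im[190:330,340:500,::-1],None,fx=4,fy=4,interpolation=cv2.INTER_CUBIC);cv2.imwrite('pics/t3z.png',z)
E
```

```text
time: 6.38
tool_pos: [0.4649, -0.0097, 0.2118]
ee_rot: [-3.139, 0.002, 0.691]
wrist_force: [0.1, -0.4, 0.8]
width: 0.0468
time: 7.05
tool_pos: [0.4651, 0.0895, 0.212]
ee_rot: [-3.139, -0.0, 1.578]
wrist_force: [-0.1, -0.4, 0.6]
width: 0.047
time: 7.38
tool_pos: [0.4839, 0.1926, 0.212]
ee_rot: [-3.14, -0.002, 1.576]
wrist_force: [0.4, -0.7, -1.2]
width: 0.0469
time: 7.88
tool_pos: [0.4838, 0.2687, 0.2123]
ee_rot: [-3.14, 0.001, 1.572]
wrist_force: [0.4, -0.4, 0.2]
width: 0.0472
[0.48384523 0.26873022 0.21234029] [-3.13998672e+00  1.33474931e-03  1.57249925e+00]
```

View pics/t3z.png

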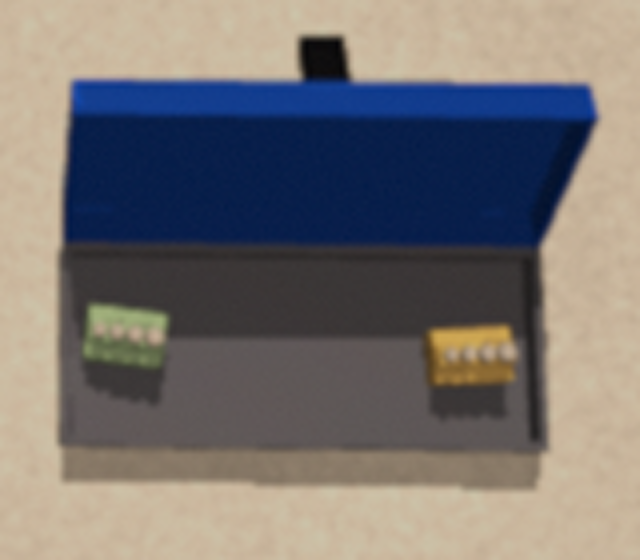

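View pics/t3.png

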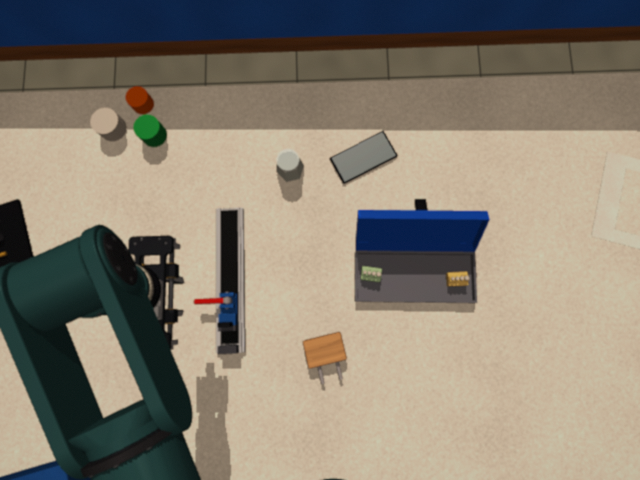

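Only two models are in the case: green at left and yellow at right, both with their long sides along the case's y. I'll lower the gripper on to the lever.

```bash
python3 -m inch '[{"linear":[-0.01,0.01,-0.3],"twist":0.02,"gripper":0.5},{"linear":[-0.02,0.01,-0.6],"twist":0.02,"gripper":0.5},{"linear":[-0.02,0.01,-0.9],"twist":0.02,"gripper":0.5},{"linear":[-0.02,0.01,-1],"twist":0.02,"gripper":0.5},{"linear":[-0.02,0.01,-1],"twist":0.02,"gripper":0.5}]';python3 -m inch '[{"linear":[0,0,-0.3],"twist":0,"gripper":0.5},{"linear":[0,0,-0.55],"twist":0,"gripper":0.5},{"linear":[0,0,-0.67],"twist":0,"gripper":0.5},{"linear":[0,0,-0.67],"twist":0,"gripper":0},{"linear":[0,0,-0.67],"twist":0,"gripper":0},{"linear":[0,0,-0.67],"twist":0,"gripper":0},{"linear":[0,0,-0.67],"twist":0,"gripper":0},{"linear":[0,0,-0.67],"twist":0,"gripper":0},{"linear":[0,0,-0.67],"twist":0,"gripper":0},{"linear":[0,0,-0.67],"twist":0,"gripper":0}]'
python3 -c "
import numpy as np
for t in np.arange(1.57,-.1,-.1745):print(round(t,2),np.round([58*(np.sin(t)-1),58*np.cos(t)],1))"
```

```text
time: 8.35
tool_pos: [0.4797, 0.2684, 0.11]
ee_rot: [-3.135, 0.003, 1.592]
wrist_force: [-0.0, -0.5, -0.1]
width: 0.047
time: 9.18
tool_pos: [0.4806, 0.2708, 0.0478]
ee_rot: [-3.14, -0.001, 1.594]
wrist_force: [-5.2, 0.6, 5.6]
width: 0.0113
1.57 [-0.  0.]
1.4 [-0.9 10.1]
1.22 [-3.5 19.9]
1.05 [-7.8 29. ]
0.87 [-13.6  37.3]
0.7 [-20.7  44.5]
0.52 [-29.   50.2]
0.35 [-38.2  54.5]
0.17 [-48.   57.1]
-0.0 [-58.  58.]
```

```bash
python3 -m inch '[{"linear":[0,-0.01,0.1],"twist":0,"gripper":0},{"linear":[0,-0.03,0.2],"twist":0,"gripper":0},{"linear":[0,-0.08,0.29],"twist":0,"gripper":0},{"linear":[0,-0.14,0.37],"twist":0,"gripper":0},{"linear":[0,-0.21,0.44],"twist":0,"gripper":0},{"linear":[0,-0.29,0.5],"twist":0,"gripper":0},{"linear":[0,-0.38,0.55],"twist":0,"gripper":0},{"linear":[0,-0.48,0.57],"twist":0,"gripper":0},{"linear":[0,-0.58,0.58],"twist":0,"gripper":0},{"linear":[0,-0.58,0.58],"twist":0,"gripper":0}]'; python3 -m inch '[{"linear":[0,0,0],"twist":0,"gripper":0.4},{"linear":[0,0,0],"twist":0,"gripper":0.4},{"linear":[0,0,0],"twist":0,"gripper":0.4},{"linear":[0,0,0.2],"twist":0,"gripper":0.4},{"linear":[0,0,0.5],"twist":0,"gripper":0.4},{"linear":[0,0,0.8],"twist":0,"gripper":0.4}]'
python3 -c "
from h import *
snap('scene','s4.png')"
```

```text
time: 10.02
tool_pos: [0.4818, 0.2121, 0.1058]
ee_rot: [3.14, -0.003, 1.593]
wrist_force: [-2.8, 4.2, -1.6]
width: 0.0108
time: 10.52
tool_pos: [0.4815, 0.2116, 0.185]
ee_rot: [-3.141, 0.002, 1.593]
wrist_force: [0.7, 0.8, 0.3]
width: 0.0374
```

View pics/s4.png

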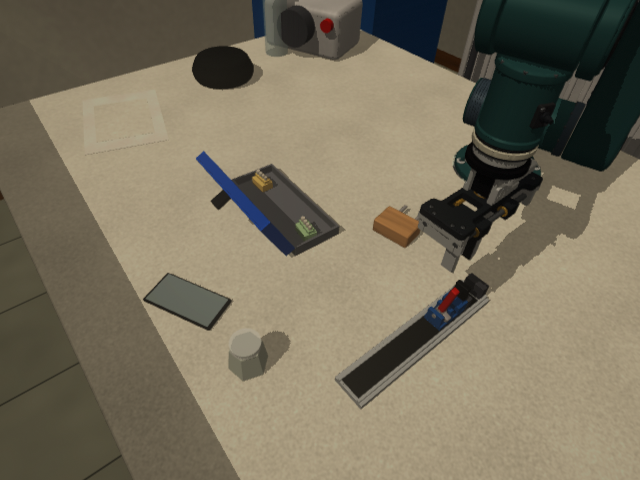

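The lever is upright at (449,300). Next I'll turn the tool and hold the jaw post.

```bash
python3 -m inch '[{"linear":[-0.1,0,0],"twist":-0.11,"gripper":0.6},{"linear":[-0.2,0,0],"twist":-0.22,"gripper":0.6},{"linear":[-0.3,0,0],"twist":-0.33,"gripper":0.6},{"linear":[-0.4,0,0],"twist":-0.44,"gripper":0.6},{"linear":[-0.52,0,0],"twist":-0.55,"gripper":0.6},{"linear":[-0.52,0,0],"twist":-0.66,"gripper":0.6},{"linear":[-0.52,0,0],"twist":-0.76,"gripper":0.6}]';python3 -m inch '[{"linear":[0,0,0],"twist":-0.11,"gripper":0.6},{"linear":[0,0,0],"twist":-0.22,"gripper":0.6},{"linear":[0,0,0],"twist":-0.33,"gripper":0.6},{"linear":[0,0,0],"twist":-0.44,"gripper":0.6},{"linear":[0,0,0],"twist":-0.55,"gripper":0.6},{"linear":[0,0,-0.2],"twist":-0.66,"gripper":0.6},{"linear":[0,0,-0.3],"twist":-0.75,"gripper":0.6},{"linear":[0,0,-0.3],"twist":-0.75,"gripper":0.6},{"linear":[0,0,-0.3],"twist":-0.75,"gripper":0.6}]'
python3 -c "
from h import *
o=robot.get_obs();print(o['tool_pos'],o['ee_rot']);snap('wrist','w5.png')"
```

```text
time: 11.15
tool_pos: [0.4298, 0.2121, 0.1854]
ee_rot: [3.139, -0.002, 0.793]
wrist_force: [0.4, -0.9, -0.6]
width: 0.0563
time: 11.9
tool_pos: [0.4297, 0.212, 0.1546]
ee_rot: [3.141, -0.0, 0.015]
wrist_force: [0.5, -0.2, 0.3]
width: 0.0564
[0.42973309 0.21201679 0.15455312] [ 3.14077387e+00 -1.82250110e-04  1.48709793e-02]
```

View pics/w5.png

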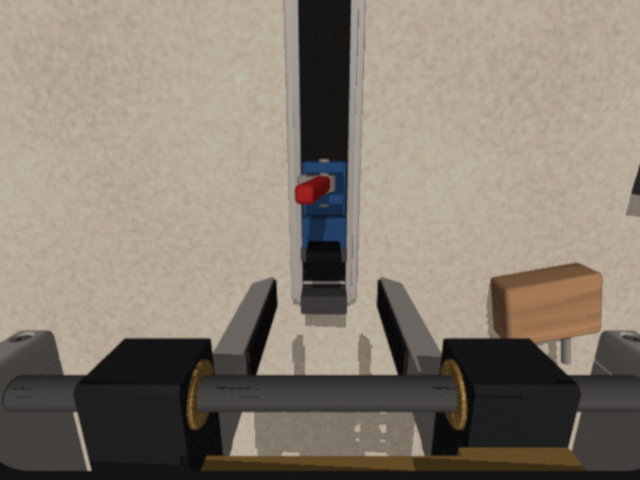

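```bash
python3 -m inch '[{"linear":[0,0,-0.3],"twist":0,"gripper":0.6},{"linear":[0,0,-0.6],"twist":0,"gripper":0.6},{"linear":[0,0,-0.8],"twist":0,"gripper":0.6},{"linear":[0,0,-0.86],"twist":0,"gripper":0.6},{"linear":[0,0,-0.86],"twist":0,"gripper":0},{"linear":[0,0,-0.86],"twist":0,"gripper":0},{"linear":[0,0,-0.86],"twist":0,"gripper":0},{"linear":[0,0,-0.86],"twist":0,"gripper":0},{"linear":[0,0,-0.86],"twist":0,"gripper":0},{"linear":[0,0,-0.86],"twist":0,"gripper":0}]'; python3 -m inch '[{"linear":[0.1,0,0],"twist":0,"gripper":0},{"linear":[0.2,0,0],"twist":0,"gripper":0},{"linear":[0.3,0,0],"twist":0,"gripper":0},{"linear":[0.4,0,0],"twist":0,"gripper":0},{"linear":[0.5,0,0.0],"twist":0,"gripper":0},{"linear":[0.6,0.01,0.0],"twist":0,"gripper":0},{"linear":[0.7,0.01,0.0],"twist":0,"gripper":0},{"linear":[0.8,0.01,0.0],"twist":0,"gripper":0},{"linear":[0.9,0.01,0.0],"twist":0,"gripper":0},{"linear":[1,0.01,0.0],"twist":0,"gripper":0}]'; python3 -m inch '[{"linear":[0.1,0,0],"twist":0,"gripper":0},{"linear":[0.2,0,0],"twist":0,"gripper":0},{"linear":[0.2,0,0],"twist":0,"gripper":0}]'
```

```text
time: 12.78
tool_pos: [0.4308, 0.2144, 0.0704]
ee_rot: [-3.137, -0.004, 0.013]
wrist_force: [0.4, 5.2, 1.6]
width: 0.0258
time: 13.62
tool_pos: [0.5303, 0.2155, 0.0704]
ee_rot: [-3.137, -0.001, 0.013]
wrist_force: [-3.4, 5.6, 4.8]
width: 0.0259
time: 13.87
tool_pos: [0.5523, 0.2157, 0.0704]
ee_rot: [-3.137, -0.005, 0.013]
wrist_force: [2.2, 7.1, 2.8]
width: 0.0254
```

```bash
python3 -m inch '[{"linear":[0,0.01,0],"twist":0,"gripper":0.5},{"linear":[0,0.01,0],"twist":0,"gripper":0.5},{"linear":[0,0.01,0],"twist":0,"gripper":0.5},{"linear":[0,0.01,0.3],"twist":0,"gripper":0.5},{"linear":[0,0,0.6],"twist":0,"gripper":0.5},{"linear":[0,-0.3,1],"twist":0,"gripper":0.5},{"linear":[0,-0.7,1],"twist":0,"gripper":0.5},{"linear":[0,-1,1],"twist":0,"gripper":0.5},{"linear":[0,-1,1],"twist":0,"gripper":0.5}]'
python3 - <<'E'
from h import *
s=snap('top','t6.png');P=pts(s);im=s['image'];V,U=np.mgrid[:480,:640];hsv=cv2.cvtColor(im,cv2.COLOR_RGB2HSV)
roi=(U>345)&(U<490)&(V>250)&(V<310)&(P[...,2]>.018)&(s['depth']>0)&(hsv[...,1]>50)&(hsv[...,0]<80)&(hsv[...,0]>12)
n,l,st,c=cv2.connectedComponentsWithStats(cv2.morphologyEx(roi.astype(np.uint8),cv2.MORPH_CLOSE,np.ones((3,3))))
for i in range(1,n):
    if st[i,4]<30: continue
    # boundary: all raised pixels in the bbox
    x,y,w,h,_=st[i]; q=P[y:y+h,x:x+w][P[y:y+h,x:x+w,2]>.018]
    print(c[i],st[i],im[int(c[i][1]),int(c[i][0])],'n',len(q))
    for zlo,zhi in((.018,.03),(.03,.05)):
        a=q[(q[:,2]>zlo)&(q[:,2]<zhi)]; r=cv2.minAreaRect((a[:,:2]*1000).astype(np.float32)); print(zlo,len(a),np.round(a.mean(0),4),np.round(a.min(0),3),np.round(a.max(0),3),r)
z=cv2.resize(im[190:330,180:500,::-1],None,fx=2.5,fy=2.5,interpolation=cv2.INTER_CUBIC);cv2.imwrite('pics/t6z.png',z)
E
```

```text
time: 14.62
tool_pos: [0.55, 0.1077, 0.1699]
ee_rot: [3.137, -0.002, 0.006]
wrist_force: [-0.0, -0.3, 0.2]
width: 0.0465
[370.60223048 273.88104089] [361 266  21  16 269] [170 155 130] n 269
0.018 167 [ 0.5288 -0.1007  0.024 ] [ 0.513 -0.125  0.019] [ 0.548 -0.079  0.03 ] ((529.7066040039062, -101.25983428955078), (44.057518005371094, 30.188854217529297), 80.32099151611328)
0.03 102 [ 0.5297 -0.1004  0.0363] [ 0.521 -0.121  0.03 ] [ 0.538 -0.081  0.043] ((529.9618530273438, -101.26780700683594), (40.86795425415039, 12.129390716552734), 79.75544738769531)
[457.2027972  278.82167832] [447 272  22  15 286] [196 174 150] n 285
0.018 175 [ 0.5126 -0.289   0.0239] [ 0.498 -0.313  0.019] [ 0.528 -0.268  0.03 ] ((513.2720947265625, -290.5712890625), (29.801990509033203, 44.70085525512695), 1.698258876800537)
0.03 109 [ 0.5129 -0.2901  0.0361] [ 0.507 -0.31   0.03 ] [ 0.519 -0.27   0.043] ((513.0902709960938, -290.10980224609375), (40.16750717163086, 11.240123748779297), 88.40130615234375)
```

View pics/t6.png

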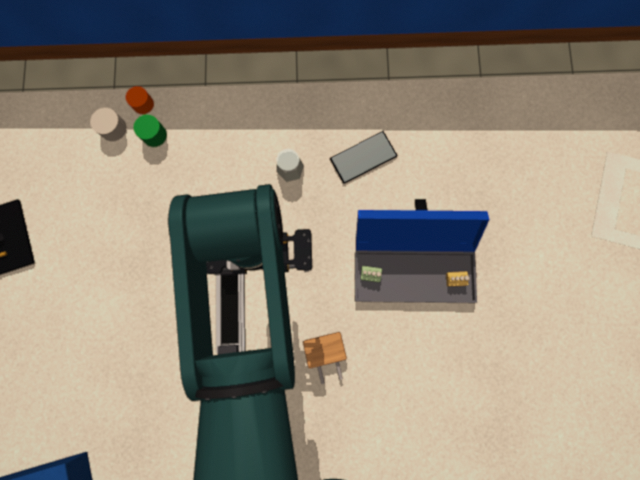

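Depth fits are clean. Green is at (0.530,-0.101) with its long axis at 80°, and yellow is at (0.513,-0.290) at 90°. Green first.

```bash
python3 -m inch '[{"linear":[0,-0.25,0],"twist":0.11,"gripper":0.5},{"linear":[0,-0.5,0],"twist":0.22,"gripper":0.5},{"linear":[0,-0.75,0],"twist":0.33,"gripper":0.5},{"linear":[0,-1,0],"twist":0.44,"gripper":0.5},{"linear":[-0.1,-1,0],"twist":0.55,"gripper":0.5},{"linear":[-0.2,-1,0],"twist":0.66,"gripper":0.5}]'; python3 -m inch '[{"linear":[0,-0.25,0],"twist":0.11,"gripper":0.5},{"linear":[0,-0.5,0],"twist":0.22,"gripper":0.5},{"linear":[0,-0.75,0],"twist":0.33,"gripper":0.5},{"linear":[0,-1,-0.2],"twist":0.44,"gripper":0.5},{"linear":[0,-1.0,-0.3],"twist":0.55,"gripper":0.5},{"linear":[0,-1,-0.3],"twist":0.667,"gripper":0.5},{"linear":[0,-1,-0.3],"twist":0.667,"gripper":0.5},{"linear":[0,-1,-0.3],"twist":0.667,"gripper":0.5},{"linear":[0,-1,-0.3],"twist":0.667,"gripper":0.5}]'
python3 -c "
from h import *
o=robot.get_obs();print(o['tool_pos'],o['ee_rot']);snap('wrist','w7.png')"
```

```text
time: 15.17
tool_pos: [0.529, 0.0128, 0.1673]
ee_rot: [-3.14, 0.002, 0.708]
wrist_force: [-0.2, -1.2, -0.2]
width: 0.0467
time: 15.92
tool_pos: [0.5298, -0.086, 0.1386]
ee_rot: [3.141, -0.0, 1.401]
wrist_force: [-0.4, 0.6, 0.4]
width: 0.047
[ 0.52980852 -0.08601183  0.13864287] [ 3.14122889e+00 -4.11488576e-05  1.40051911e+00]
```

View pics/w7.png

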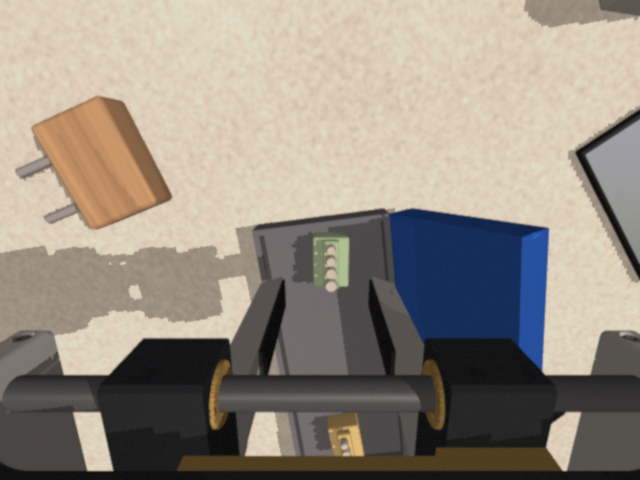

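Green is at (331,262), between the fingers once I shift 15 mm in −y. I'll descend and grip it.

```bash
python3 -m inch '[{"linear":[0,-0.15,-0.1],"twist":0,"gripper":0.5},{"linear":[0,-0.15,-0.4],"twist":0,"gripper":0.5},{"linear":[0,-0.15,-0.7],"twist":0,"gripper":0.5},{"linear":[0,-0.15,-0.88],"twist":0,"gripper":0.5},{"linear":[0,-0.15,-0.88],"twist":0,"gripper":0.3},{"linear":[0,-0.15,-0.88],"twist":0,"gripper":0},{"linear":[0,-0.15,-0.88],"twist":0,"gripper":0},{"linear":[0,-0.15,-0.88],"twist":0,"gripper":0},{"linear":[0,-0.15,-0.88],"twist":0,"gripper":0},{"linear":[0,-0.15,-0.88],"twist":0,"gripper":0}]'; python3 -m inch '[{"linear":[0,0,0],"twist":0,"gripper":0},{"linear":[0,0,0],"twist":0,"gripper":0},{"linear":[0,0,0.02],"twist":0,"gripper":0},{"linear":[0,0,0.2],"twist":0,"gripper":0},{"linear":[0,0,0.5],"twist":0,"gripper":0},{"linear":[0,0,0.8],"twist":0,"gripper":0},{"linear":[0,0,1],"twist":0,"gripper":0},{"linear":[0,0,1],"twist":0,"gripper":0}]'
```

```text
time: 16.8
tool_pos: [0.5307, -0.1019, 0.0524]
ee_rot: [3.138, 0.0, 1.402]
wrist_force: [-0.7, -0.5, 3.4]
width: 0.0133
time: 17.47
tool_pos: [0.5322, -0.1025, 0.1558]
ee_rot: [3.132, 0.001, 1.402]
wrist_force: [0.2, -0.8, 0.5]
width: 0.0137
```

```bash
python3 -m inch '[{"linear":[-0.1,0.25,0],"twist":-0.11,"gripper":0},{"linear":[-0.2,0.5,0],"twist":-0.22,"gripper":0},{"linear":[-0.3,0.75,0],"twist":-0.33,"gripper":0},{"linear":[-0.4,1,0],"twist":-0.44,"gripper":0},{"linear":[-0.4,1,0],"twist":-0.55,"gripper":0},{"linear":[-0.4,1,0],"twist":-0.66,"gripper":0}]'; python3 -m inch '[{"linear":[-0.1,0.25,0],"twist":-0.11,"gripper":0},{"linear":[-0.2,0.5,0],"twist":-0.22,"gripper":0},{"linear":[-0.3,0.75,0],"twist":-0.33,"gripper":0},{"linear":[-0.4,1,0],"twist":-0.44,"gripper":0},{"linear":[-0.4,1,0],"twist":-0.55,"gripper":0},{"linear":[-0.4,1,0],"twist":-0.665,"gripper":0}]'; python3 -m inch '[{"linear":[-0.1,0.25,0],"twist":0,"gripper":0},{"linear":[-0.2,0.5,0],"twist":0,"gripper":0},{"linear":[-0.3,0.75,0],"twist":0,"gripper":0},{"linear":[-0.41,1,0],"twist":0,"gripper":0},{"linear":[-0.41,1.0,0],"twist":0,"gripper":0},{"linear":[-0.41,1.0,0],"twist":0,"gripper":0},{"linear":[-0.41,1.0,0],"twist":0,"gripper":0}]'
python3 -c "
from h import *
o=robot.get_obs();print(o['tool_pos'],o['ee_rot'],o['width']);snap('wrist','w8.png')"
```

```text
time: 17.97
tool_pos: [0.4878, -0.0002, 0.1482]
ee_rot: [-3.139, 0.002, 0.708]
wrist_force: [0.1, 0.5, -0.1]
width: 0.0136
time: 18.47
tool_pos: [0.4478, 0.0996, 0.1482]
ee_rot: [3.141, 0.004, 0.012]
wrist_force: [0.1, -0.5, 0.3]
width: 0.0131
time: 19.05
tool_pos: [0.408, 0.1978, 0.1491]
ee_rot: [3.14, 0.002, 0.015]
wrist_force: [-0.5, -0.6, 0.1]
width: 0.0135
[0.40802924 0.19778313 0.1490516 ] [3.14009689e+00 2.08135195e-03 1.48919076e-02] 0.013516837702198116
```

View pics/w8.png

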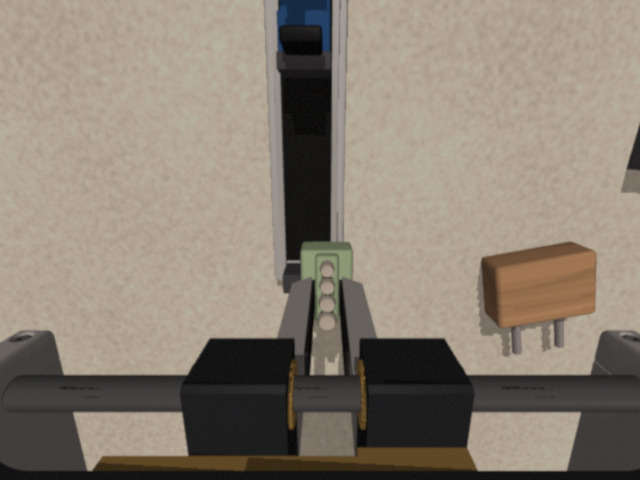

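```bash
python3 -m inch '[{"linear":[0.03,0.17,0],"twist":0,"gripper":0},{"linear":[0.03,0.17,-0.2],"twist":0,"gripper":0},{"linear":[0.03,0.17,-0.4],"twist":0,"gripper":0},{"linear":[0.03,0.17,-0.6],"twist":0,"gripper":0},{"linear":[0.03,0.17,-0.75],"twist":0,"gripper":0},{"linear":[0.03,0.17,-0.84],"twist":0,"gripper":0},{"linear":[0.03,0.17,-0.88],"twist":0,"gripper":0},{"linear":[0.03,0.17,-0.88],"twist":0,"gripper":0},{"linear":[0.03,0.17,-0.88],"twist":0,"gripper":0}]'
python3 -c "
from h import *
snap('scene','s9.png');im=cv2.imread('pics/s9.png');cv2.imwrite('pics/s9z.png',cv2.resize(im[230:410,330:520],None,fx=4,fy=3.3))"
```

```text
time: 19.85
tool_pos: [0.4123, 0.2151, 0.0631]
ee_rot: [-3.141, -0.001, 0.014]
wrist_force: [0.0, 0.4, -0.2]
width: 0.0135
```

View pics/s9z.png

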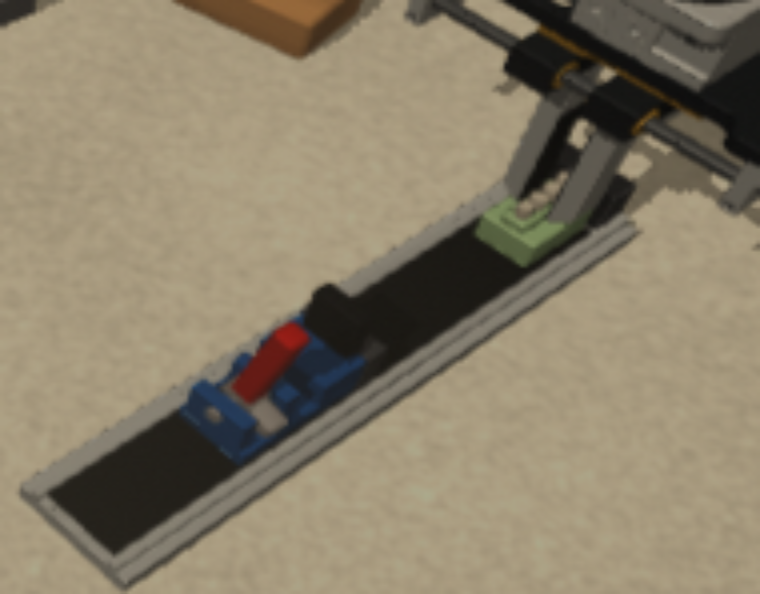

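Green is between the lips just in front of the stop. I'll lower the last few mm and release.

```bash
python3 -m inch '[{"linear":[0,0,-0.02],"twist":0,"gripper":0},{"linear":[0,0,-0.03],"twist":0,"gripper":0},{"linear":[0,0,-0.03],"twist":0,"gripper":0},{"linear":[0,0,-0.03],"twist":0,"gripper":0},{"linear":[0,0,-0.03],"twist":0,"gripper":0.5},{"linear":[0,0,-0.03],"twist":0,"gripper":0.5},{"linear":[0,0,-0.03],"twist":0,"gripper":0.5},{"linear":[0,0,0.2],"twist":0,"gripper":0.5},{"linear":[0,0,0.5],"twist":0,"gripper":0.5},{"linear":[0,0,0.9],"twist":0,"gripper":0.5}]'; python3 -m inch '[{"linear":[0.1,-0.25,0],"twist":0.11,"gripper":0.5},{"linear":[0.2,-0.5,0],"twist":0.22,"gripper":0.5},{"linear":[0.3,-0.75,0],"twist":0.33,"gripper":0.5},{"linear":[0.3,-1,0],"twist":0.44,"gripper":0.5},{"linear":[0.3,-1,0],"twist":0.55,"gripper":0.5},{"linear":[0.3,-1,0],"twist":0.66,"gripper":0.5}]';python3 -m inch '[{"linear":[0.1,-0.25,0],"twist":0.11,"gripper":0.5},{"linear":[0.2,-0.5,0],"twist":0.22,"gripper":0.5},{"linear":[0.3,-0.75,0],"twist":0.33,"gripper":0.5},{"linear":[0.3,-1,0],"twist":0.44,"gripper":0.5},{"linear":[0.3,-1,0],"twist":0.55,"gripper":0.5},{"linear":[0.3,-1,0],"twist":0.66,"gripper":0.5},{"linear":[0.3,-1,0],"twist":0.77,"gripper":0.5},{"linear":[0.3,-1,0],"twist":0.83,"gripper":0.5}]'; python3 -m inch '[{"linear":[0.1,-0.25,0],"twist":0,"gripper":0.5},{"linear":[0.2,-0.5,0],"twist":0,"gripper":0.5},{"linear":[0.3,-0.75,0],"twist":0,"gripper":0.5},{"linear":[0.35,-1,0],"twist":0,"gripper":0.5},{"linear":[0.35,-1,0],"twist":0,"gripper":0.5}]'
python3 -c "
from h import *
snap('top','t10.png');snap('scene','s10.png')"
```

```text
time: 20.73
tool_pos: [0.4096, 0.2146, 0.1507]
ee_rot: [3.139, 0.006, 0.015]
wrist_force: [0.3, 0.8, -0.0]
width: 0.0467
time: 21.23
tool_pos: [0.4418, 0.114, 0.1527]
ee_rot: [3.141, -0.0, 0.709]
wrist_force: [0.6, -0.1, -0.2]
width: 0.0469
time: 21.9
tool_pos: [0.4716, 0.015, 0.1526]
ee_rot: [3.141, 0.0, 1.579]
wrist_force: [0.3, 0.3, -0.2]
width: 0.0471
time: 22.32
tool_pos: [0.5074, -0.0884, 0.1524]
ee_rot: [3.141, 0.002, 1.571]
wrist_force: [0.5, -1.5, 0.2]
width: 0.0474
```

View pics/t10.png

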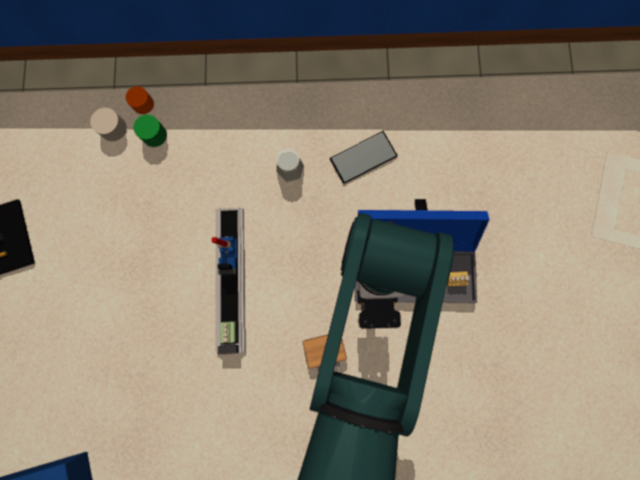

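View pics/s10.png

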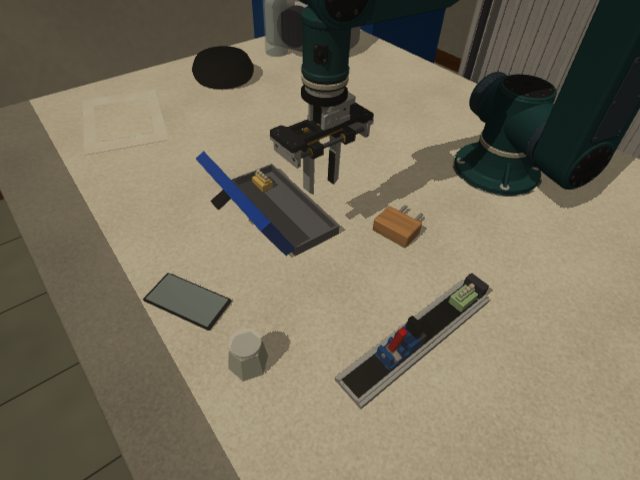

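Green stands in the rack at (228,332) in the top view. Yellow is still at (458,279), so I'll pick it up now.

```bash
python3 -m inch '[{"linear":[0,-0.25,0],"twist":0,"gripper":0.5},{"linear":[0,-0.5,0],"twist":0,"gripper":0.5},{"linear":[0,-0.75,0],"twist":0,"gripper":0.5},{"linear":[0.05,-1,0],"twist":0,"gripper":0.5}]'; python3 -m inch '[{"linear":[0,-0.25,0],"twist":0,"gripper":0.5},{"linear":[0,-0.5,0],"twist":0,"gripper":0.5},{"linear":[0,-0.75,0],"twist":0,"gripper":0.5},{"linear":[0,-1,0],"twist":0,"gripper":0.5},{"linear":[0,-1,0],"twist":0,"gripper":0.5},{"linear":[0,-1,0],"twist":0,"gripper":0.5}]'
python3 - <<'E'
from h import *
o=robot.get_obs();print(o['tool_pos'],o['ee_rot']);snap('wrist','w11.png')
s=dict(np.load('pics/t10.png.npz'));P=pts(s);
q=P[318:346,212:246].reshape(-1,3);q=q[(q[:,2]>.028)&(q[:,2]<.035)];a=q;print('green base top',np.round(a.min(0),3),np.round(a.max(0),3),cv2.minAreaRect((a[:,:2]*1000).astype(np.float32)))
q=P[270:288,448:470].reshape(-1,3);a=q[(q[:,2]>.018)&(q[:,2]<.03)];print('yellow',np.round(a.mean(0),3),cv2.minAreaRect((a[:,:2]*1000).astype(np.float32)))
E
```

```text
time: 22.75
tool_pos: [0.5111, -0.184, 0.1528]
ee_rot: [-3.142, -0.001, 1.577]
wrist_force: [1.6, 0.7, 0.2]
width: 0.0468
time: 23.25
tool_pos: [0.5116, -0.2841, 0.1523]
ee_rot: [-3.141, -0.001, 1.574]
wrist_force: [0.6, 1.7, 0.6]
width: 0.0472
[ 0.51159431 -0.28409705  0.15227869] [-3.14146169e+00 -1.25998778e-03  1.57432667e+00]
green base top [0.385 0.194 0.028] [0.434 0.23  0.035] ((409.4974365234375, 212.10650634765625), (49.614715576171875, 34.918209075927734), 1.8022807836532593)
yellow [ 0.512 -0.291  0.024] ((513.53125, -290.41461181640625), (30.15164566040039, 41.9383544921875), 1.222616195678711)
```

View pics/w11.png

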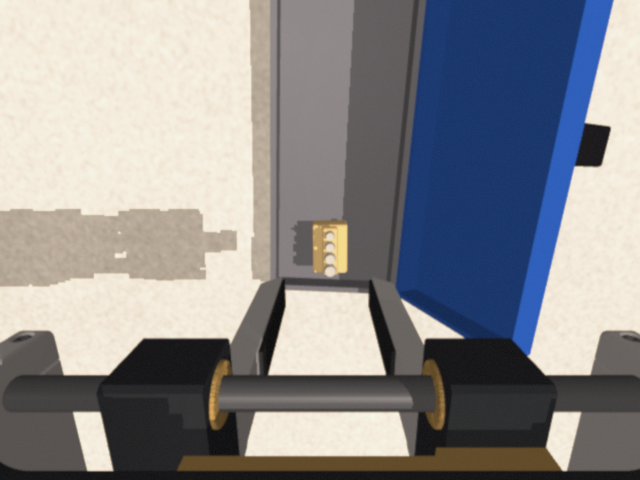

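Yellow is at (330,247), centred between the fingers.

```bash
python3 -m inch '[{"linear":[0.02,-0.06,-0.3],"twist":0,"gripper":0.5},{"linear":[0.02,-0.06,-0.6],"twist":0,"gripper":0.5},{"linear":[0.02,-0.06,-0.85],"twist":0,"gripper":0.5},{"linear":[0.02,-0.06,-1],"twist":0,"gripper":0.5},{"linear":[0.02,-0.06,-1],"twist":0,"gripper":0.3},{"linear":[0.02,-0.06,-1],"twist":0,"gripper":0},{"linear":[0.02,-0.06,-1],"twist":0,"gripper":0},{"linear":[0.02,-0.06,-1],"twist":0,"gripper":0},{"linear":[0.02,-0.06,-1],"twist":0,"gripper":0},{"linear":[0.02,-0.06,-1],"twist":0,"gripper":0}]'; python3 -m inch '[{"linear":[0,0,0],"twist":0,"gripper":0},{"linear":[0,0,0],"twist":0,"gripper":0},{"linear":[0,0,0.02],"twist":0,"gripper":0},{"linear":[0,0,0.2],"twist":0,"gripper":0},{"linear":[0,0,0.5],"twist":0,"gripper":0},{"linear":[0,0,0.8],"twist":0,"gripper":0},{"linear":[0,0,1],"twist":0,"gripper":0},{"linear":[0,0,1],"twist":0,"gripper":0}]'
```

```text
time: 24.13
tool_pos: [0.5145, -0.291, 0.0543]
ee_rot: [3.139, 0.002, 1.575]
wrist_force: [-0.2, 0.6, 2.9]
width: 0.0133
time: 24.8
tool_pos: [0.5157, -0.2923, 0.158]
ee_rot: [3.134, 0.006, 1.575]
wrist_force: [0.5, -0.5, 0.3]
width: 0.0135
```

```bash
python3 -m inch '[{"linear":[0,0.25,0],"twist":0,"gripper":0},{"linear":[0,0.5,0],"twist":0,"gripper":0},{"linear":[0,0.75,0],"twist":0,"gripper":0},{"linear":[0,1,0],"twist":0,"gripper":0}]'; python3 -m inch '[{"linear":[-0.05,0.25,0],"twist":-0.11,"gripper":0},{"linear":[-0.1,0.5,0],"twist":-0.22,"gripper":0},{"linear":[-0.15,0.75,0],"twist":-0.33,"gripper":0},{"linear":[-0.15,1,0],"twist":-0.44,"gripper":0},{"linear":[-0.15,1,0],"twist":-0.55,"gripper":0},{"linear":[-0.15,1,0],"twist":-0.66,"gripper":0},{"linear":[-0.15,1,0],"twist":-0.75,"gripper":0}]'; python3 -m inch '[{"linear":[-0.05,0.25,0],"twist":-0.11,"gripper":0},{"linear":[-0.1,0.5,0],"twist":-0.22,"gripper":0},{"linear":[-0.15,0.75,0],"twist":-0.33,"gripper":0},{"linear":[-0.2,1,0],"twist":-0.44,"gripper":0},{"linear":[-0.2,1,0],"twist":-0.55,"gripper":0},{"linear":[-0.2,1,0],"twist":-0.66,"gripper":0},{"linear":[-0.2,1,0],"twist":-0.74,"gripper":0}]'; python3 -m inch '[{"linear":[-0.05,0.25,0],"twist":0,"gripper":0},{"linear":[-0.1,0.5,0],"twist":0,"gripper":0},{"linear":[-0.15,0.75,0],"twist":0,"gripper":0},{"linear":[-0.19,1,0],"twist":0,"gripper":0}]'; python3 -m inch '[{"linear":[0,0.25,0],"twist":0,"gripper":0},{"linear":[0,0.5,0],"twist":0,"gripper":0},{"linear":[0,0.75,0],"twist":0,"gripper":0},{"linear":[0,0.95,0],"twist":0,"gripper":0},{"linear":[0,0.95,0],"twist":0,"gripper":0},{"linear":[0,0.95,0],"twist":0,"gripper":0}]'
python3 -c "
from h import *
o=robot.get_obs();print(o['tool_pos'],o['ee_rot'],o['width']);snap('wrist','w12.png')"
```

```text
time: 25.13
tool_pos: [0.5124, -0.1894, 0.1499]
ee_rot: [-3.138, -0.002, 1.574]
wrist_force: [0.4, 0.4, -0.8]
width: 0.0135
time: 25.72
tool_pos: [0.4974, -0.0898, 0.1501]
ee_rot: [-3.139, 0.002, 0.785]
wrist_force: [0.2, 0.2, -0.3]
width: 0.0137
time: 26.3
tool_pos: [0.4773, 0.01, 0.1501]
ee_rot: [-3.142, 0.004, 0.011]
wrist_force: [0.9, 1.0, -0.3]
width: 0.0134
time: 26.63
tool_pos: [0.4581, 0.11, 0.1501]
ee_rot: [3.141, 0.004, 0.014]
wrist_force: [-0.5, -0.1, -0.5]
width: 0.0137
time: 27.13
tool_pos: [0.4585, 0.2045, 0.1504]
ee_rot: [3.14, 0.003, 0.017]
wrist_force: [-0.5, 0.0, -0.5]
width: 0.0137
[0.45849446 0.20449226 0.15035348] [3.13979511 0.00338176 0.01656776] 0.013716952017956656
```

View pics/w12.png

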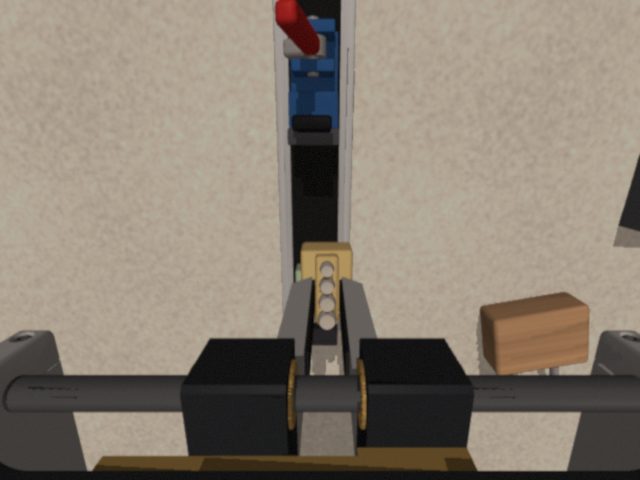

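```bash
python3 -m inch '[{"linear":[0.02,0.11,0],"twist":0,"gripper":0},{"linear":[0.02,0.11,-0.2],"twist":0,"gripper":0},{"linear":[0.02,0.11,-0.4],"twist":0,"gripper":0},{"linear":[0.02,0.11,-0.6],"twist":0,"gripper":0},{"linear":[0.02,0.11,-0.75],"twist":0,"gripper":0},{"linear":[0.02,0.11,-0.84],"twist":0,"gripper":0},{"linear":[0.02,0.11,-0.88],"twist":0,"gripper":0},{"linear":[0.02,0.11,-0.88],"twist":0,"gripper":0},{"linear":[0.02,0.11,-0.88],"twist":0,"gripper":0}]'
python3 -c "
from h import *
snap('scene','s13.png');im=cv2.imread('pics/s13.png');cv2.imwrite('pics/s13z.png',cv2.resize(im[230:410,330:520],None,fx=4,fy=3.3))"
```

```text
time: 27.93
tool_pos: [0.4622, 0.2153, 0.0652]
ee_rot: [-3.141, -0.001, 0.014]
wrist_force: [-0.2, 1.1, -0.6]
width: 0.0136
```

View pics/s13z.png

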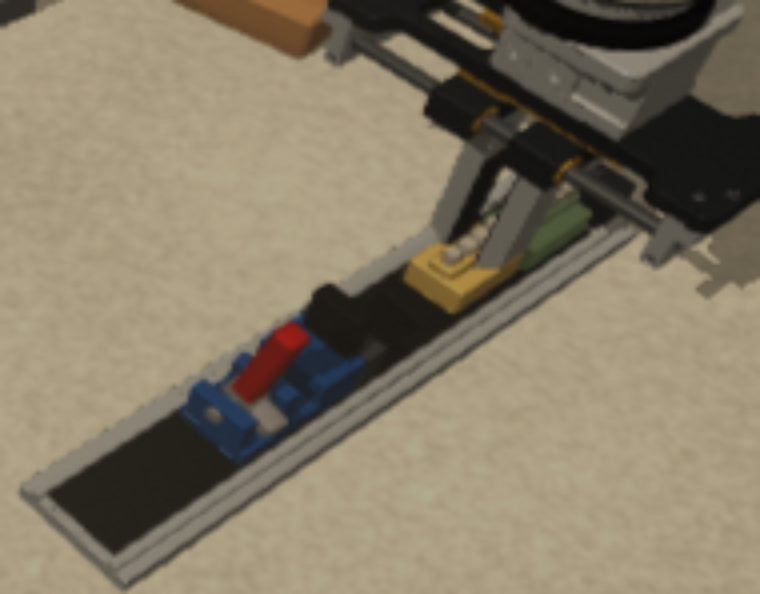

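Yellow is on the bed next to green. I'll release it and move to the jaw post.

```bash
python3 -m inch '[{"linear":[0,0,-0.02],"twist":0,"gripper":0},{"linear":[0,0,-0.035],"twist":0,"gripper":0},{"linear":[0,0,-0.035],"twist":0,"gripper":0},{"linear":[0,0,-0.035],"twist":0,"gripper":0},{"linear":[0,0,-0.035],"twist":0,"gripper":0.5},{"linear":[0,0,-0.035],"twist":0,"gripper":0.5},{"linear":[0,0,-0.035],"twist":0,"gripper":0.5},{"linear":[0,0,0.2],"twist":0,"gripper":0.5},{"linear":[0,0,0.5],"twist":0,"gripper":0.5},{"linear":[0,0,0.9],"twist":0,"gripper":0.5}]'; python3 -m inch '[{"linear":[0,-0.4,0.2],"twist":0,"gripper":0.5},{"linear":[0,-0.8,0.4],"twist":0,"gripper":0.5},{"linear":[0,-1,0.4],"twist":0,"gripper":0.5},{"linear":[0,-1,0.4],"twist":0,"gripper":0.5}]'
python3 -c "
from h import *
snap('scene','s14.png');im=cv2.imread('pics/s14.png');cv2.imwrite('pics/s14z.png',cv2.resize(im[230:410,330:520],None,fx=4,fy=3.3))
o=robot.get_obs();print(o['tool_pos']);snap('top','t14.png')"
```

```text
time: 28.82
tool_pos: [0.4595, 0.2146, 0.1524]
ee_rot: [3.139, 0.007, 0.015]
wrist_force: [-0.6, -0.2, -0.2]
width: 0.0466
time: 29.15
tool_pos: [0.4627, 0.1119, 0.1971]
ee_rot: [3.14, -0.005, 0.01]
wrist_force: [0.6, 0.7, -0.3]
width: 0.0469
[0.46211082 0.11379389 0.19571962]
```

View pics/s14z.png

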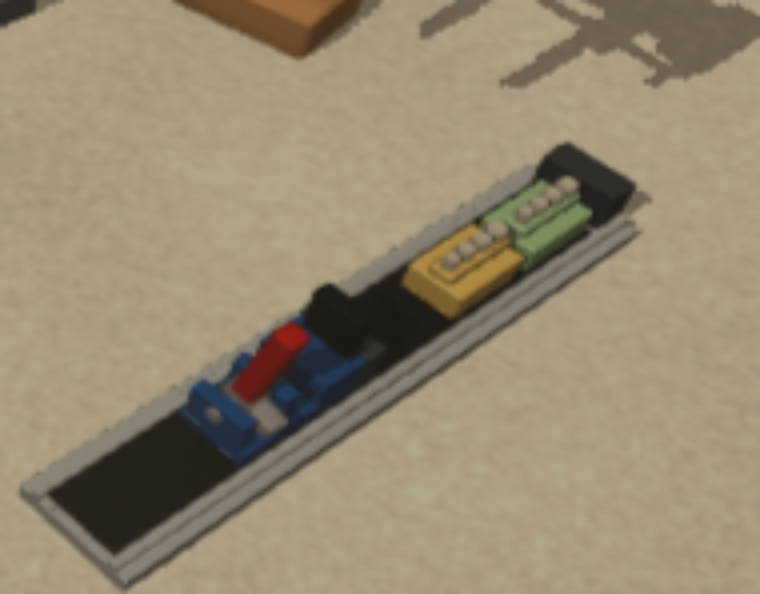

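View pics/t14.png

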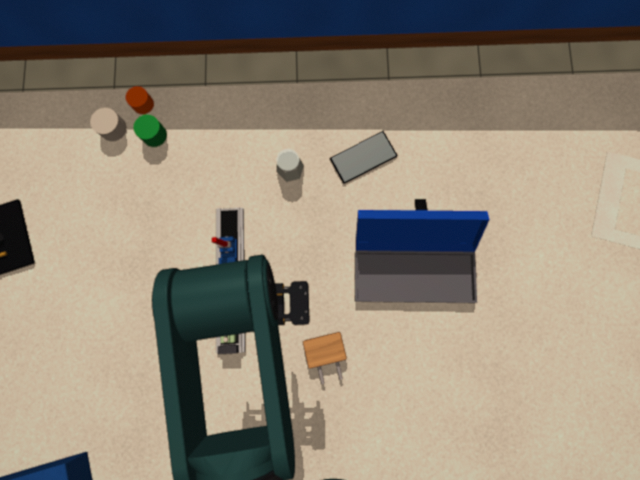

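Both models stand upright and the case is empty. I'll hold the post and slide the jaw up.

```bash
python3 -m inch '[{"linear":[0.3,0.3,0],"twist":0,"gripper":0.5},{"linear":[0.6,0.6,-0.1],"twist":0,"gripper":0.5},{"linear":[0.89,0.9,-0.3],"twist":0,"gripper":0.5},{"linear":[0.89,1,-0.5],"twist":0,"gripper":0.5},{"linear":[0.89,1,-0.5],"twist":0,"gripper":0.5},{"linear":[0.89,1,-0.5],"twist":0,"gripper":0.5}]'; python3 -m inch '[{"linear":[0,0.02,-0.2],"twist":0,"gripper":0.5},{"linear":[0,0.02,-0.5],"twist":0,"gripper":0.5},{"linear":[0,0.02,-0.74],"twist":0,"gripper":0.5},{"linear":[0,0.02,-0.74],"twist":0,"gripper":0.5},{"linear":[0,0.02,-0.74],"twist":0,"gripper":0},{"linear":[0,0.02,-0.74],"twist":0,"gripper":0},{"linear":[0,0.02,-0.74],"twist":0,"gripper":0},{"linear":[0,0.02,-0.74],"twist":0,"gripper":0},{"linear":[0,0.02,-0.74],"twist":0,"gripper":0}]'; python3 -m inch '[{"linear":[-0.07,0,0],"twist":0,"gripper":0},{"linear":[-0.14,0,0],"twist":0,"gripper":0},{"linear":[-0.21,0,0],"twist":0,"gripper":0},{"linear":[-0.28,0,0],"twist":0,"gripper":0},{"linear":[-0.35,0,0],"twist":0,"gripper":0},{"linear":[-0.42,-0.005,0],"twist":0,"gripper":0},{"linear":[-0.48,-0.005,0],"twist":0,"gripper":0},{"linear":[-0.52,-0.01,0],"twist":0,"gripper":0},{"linear":[-0.55,-0.01,0],"twist":0,"gripper":0},{"linear":[-0.58,-0.01,0],"twist":0,"gripper":0}]'
```

```text
time: 29.75
tool_pos: [0.5486, 0.2167, 0.1411]
ee_rot: [3.14, 0.007, 0.018]
wrist_force: [0.5, -0.2, -0.1]
width: 0.0473
time: 30.5
tool_pos: [0.5522, 0.2159, 0.0736]
ee_rot: [3.139, -0.005, 0.014]
wrist_force: [-0.7, -4.9, 5.2]
width: 0.0257
time: 31.33
tool_pos: [0.4953, 0.2153, 0.0736]
ee_rot: [3.14, -0.008, 0.014]
wrist_force: [3.9, -4.6, 5.8]
width: 0.0258
```

```bash
python3 -m inch '[{"linear":[-0.02,0,0],"twist":0,"gripper":0},{"linear":[-0.04,0,0],"twist":0,"gripper":0},{"linear":[-0.06,0,0],"twist":0,"gripper":0},{"linear":[-0.06,0,0],"twist":0,"gripper":0},{"linear":[-0.06,0,0],"twist":0,"gripper":0}]';python3 -m inch '[{"linear":[-0.01,0,0],"twist":0,"gripper":0},{"linear":[-0.02,0,0],"twist":0,"gripper":0},{"linear":[-0.02,0,0],"twist":0,"gripper":0},{"linear":[-0.02,0,0],"twist":0,"gripper":0}]'; python3 -m inch '[{"linear":[-0.01,0,0],"twist":0,"gripper":0},{"linear":[-0.02,0,0],"twist":0,"gripper":0},{"linear":[-0.02,0,0],"twist":0,"gripper":0},{"linear":[-0.02,0,0],"twist":0,"gripper":0}]'
```

```text
time: 31.75
tool_pos: [0.4892, 0.2152, 0.0736]
ee_rot: [3.14, -0.007, 0.014]
wrist_force: [2.0, -5.8, 5.3]
width: 0.0258
time: 32.08
tool_pos: [0.4877, 0.2152, 0.0736]
ee_rot: [3.14, -0.008, 0.014]
wrist_force: [3.1, -5.0, 5.3]
width: 0.0259
time: 32.42
tool_pos: [0.4875, 0.2152, 0.0736]
ee_rot: [3.14, -0.012, 0.014]
wrist_force: [8.1, -6.2, 1.7]
width: 0.0256
```

```bash
python3 -m inch '[{"linear":[-0.01,0,0],"twist":0,"gripper":0},{"linear":[-0.02,0,0],"twist":0,"gripper":0},{"linear":[-0.02,0,0],"twist":0,"gripper":0},{"linear":[-0.02,0,0],"twist":0,"gripper":0}]'; python3 -m inch '[{"linear":[-0.01,0,0],"twist":0,"gripper":0},{"linear":[-0.02,0,0],"twist":0,"gripper":0},{"linear":[-0.02,0,0],"twist":0,"gripper":0},{"linear":[-0.02,0,0],"twist":0,"gripper":0}]'
```

```text
time: 32.75
tool_pos: [0.4874, 0.2152, 0.0737]
ee_rot: [3.14, -0.017, 0.014]
wrist_force: [13.3, -5.1, -1.6]
width: 0.0259
time: 33.08
tool_pos: [0.4872, 0.2152, 0.0737]
ee_rot: [3.14, -0.021, 0.013]
wrist_force: [17.9, -5.6, -5.2]
width: 0.0258
```

The row resists at 18 N with no further motion, so it's closed up. I'll release and look.

```bash
python3 -m inch '[{"linear":[0.04,0,0],"twist":0,"gripper":0},{"linear":[0.06,0,0],"twist":0,"gripper":0},{"linear":[0.06,0,0],"twist":0,"gripper":0.5},{"linear":[0.06,0,0],"twist":0,"gripper":0.5},{"linear":[0.06,0,0],"twist":0,"gripper":0.5},{"linear":[0.06,0,0.3],"twist":0,"gripper":0.5},{"linear":[0.06,0,0.6],"twist":0,"gripper":0.5},{"linear":[0.06,-0.3,1],"twist":0,"gripper":0.5},{"linear":[0,-0.7,1],"twist":0,"gripper":0.5},{"linear":[0,-1,1],"twist":0,"gripper":0.5}]'; python3 -m inch '[{"linear":[0,-0.2,0.1],"twist":0.11,"gripper":0.5},{"linear":[0,-0.5,0.2],"twist":0.22,"gripper":0.5},{"linear":[0,-0.8,0.3],"twist":0.33,"gripper":0.5},{"linear":[0,-1,0.3],"twist":0.44,"gripper":0.5},{"linear":[0,-1,0.3],"twist":0.55,"gripper":0.5},{"linear":[0,-1,0.3],"twist":0.66,"gripper":0.5},{"linear":[0,-1,0.3],"twist":0.75,"gripper":0.5}]'
python3 - <<'E'
from h import *
o=robot.get_obs();print(o['tool_pos'],o['ee_rot'])
snap('scene','s15.png');im=cv2.imread('pics/s15.png');cv2.imwrite('pics/s15z.png',cv2.resize(im[230:410,330:520],None,fx=4,fy=3.3))
s=snap('top','t15.png');P=pts(s);im=s['image'];hsv=cv2.cvtColor(im,cv2.COLOR_RGB2HSV);V,U=np.mgrid[:480,:640]
cv2.imwrite('pics/t15z.png',cv2.resize(im[200:370,180:300,::-1],None,fx=4,fy=3.5,interpolation=cv2.INTER_CUBIC))
m=(hsv[...,1]>150)&((hsv[...,0]<8)|(hsv[...,0]>172))&(U>185)&(U<250)&(V>215)&(V<330)
q=P[m];print(len(q))
for z0 in np.arange(.04,.13,.01):
    w=q[(q[:,2]>=z0)&(q[:,2]<z0+.01)]
    if len(w): print(round(z0,2),len(w),np.round(w.mean(0),4))
for v in range(258,352,2): print(v,np.round(P[v,228],3),im[v,228])
E
```

```text
time: 33.92
tool_pos: [0.4794, 0.1164, 0.1741]
ee_rot: [-3.141, -0.006, 0.018]
wrist_force: [0.3, -0.8, 0.7]
width: 0.0468
time: 34.5
tool_pos: [0.4782, 0.0164, 0.2002]
ee_rot: [-3.14, -0.0, 0.805]
wrist_force: [0.0, -0.5, 0.1]
width: 0.0468
[0.4781522  0.01643951 0.20017849] [-3.14042833e+00 -3.83982249e-04  8.04741716e-01]
77
0.05 11 [0.5383 0.2114 0.0542]
0.06 8 [0.5363 0.2134 0.0654]
0.07 8 [0.5363 0.2148 0.0739]
0.08 11 [0.5375 0.2164 0.0841]
0.09 11 [0.5375 0.2183 0.0941]
0.1 24 [0.5375 0.2229 0.1062]
0.11 3 [0.5385 0.2235 0.1107]
258 [0.576 0.217 0.013] [17 16 14]
260 [0.572 0.218 0.008] [19 17 15]
262 [0.568 0.218 0.007] [18 16 15]
264 [0.563 0.217 0.011] [26 24 24]
266 [0.558 0.217 0.012] [38 56 85]
268 [0.55  0.209 0.044] [ 25  63 112]
270 [0.546 0.211 0.039] [74 62 69]
272 [0.541 0.209 0.046] [104  78  70]
274 [0.536 0.209 0.047] [101  77  71]
276 [0.532 0.209 0.047] [73 65 66]
278 [0.528 0.209 0.047] [25 55 98]
280 [0.524 0.209 0.044] [28 52 88]
282 [0.521 0.214 0.023] [26 39 60]
284 [0.517 0.214 0.022] [16 36 66]
286 [0.512 0.214 0.023] [20 49 88]
288 [0.507 0.21  0.043]
[... 462 characters left out ...]
.21  0.038] [142 111  62]
316 [0.447 0.21  0.039] [149 119  73]
318 [0.443 0.21  0.038] [140 109  61]
320 [0.438 0.21  0.04 ] [157 126  80]
322 [0.434 0.21  0.037] [161 129  76]
324 [0.43  0.211 0.036] [118 101  57]
326 [0.426 0.21  0.037] [131 143 100]
328 [0.422 0.21  0.039] [120 130  91]
330 [0.417 0.21  0.039] [135 146 103]
332 [0.413 0.209 0.041] [128 135  97]
334 [0.409 0.21  0.037] [135 147 104]
336 [0.405 0.209 0.041] [130 137  98]
338 [0.401 0.21  0.039] [124 132  94]
340 [0.396 0.21  0.038] [124 131  95]
342 [0.392 0.21  0.039] [123 123  93]
344 [0.388 0.21  0.04 ] [102 108  78]
346 [0.384 0.209 0.04 ] [56 53 51]
348 [0.38  0.209 0.04 ] [58 53 53]
350 [0.376 0.209 0.042] [57 52 52]
```

View pics/s15z.png

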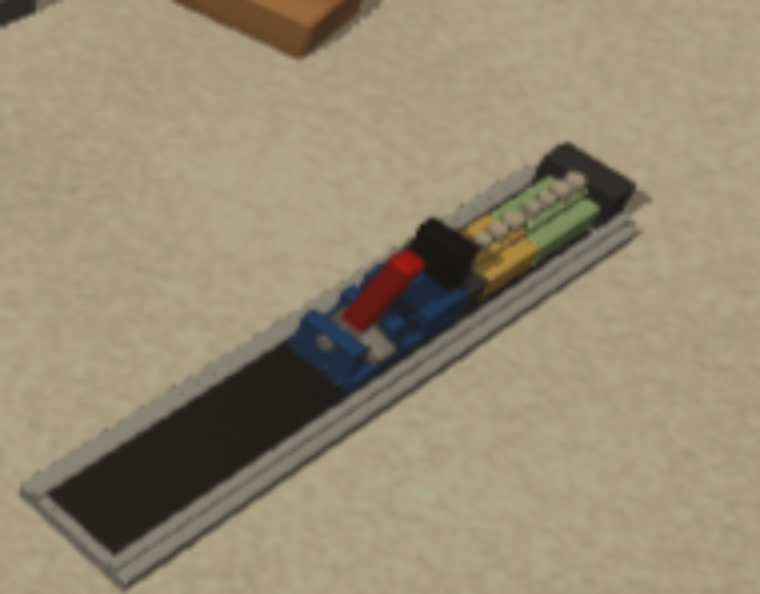

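View pics/t15z.png

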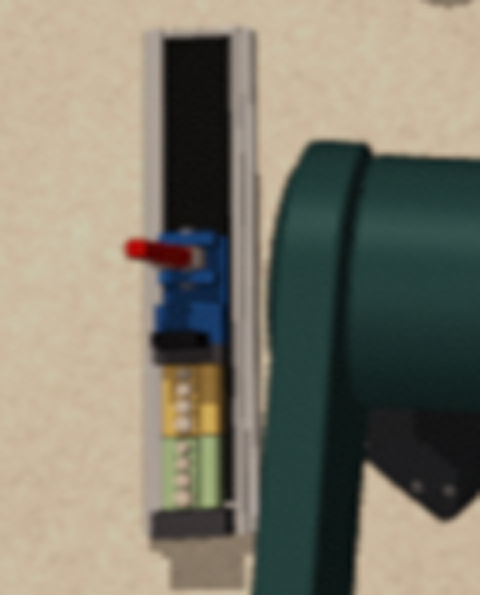

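The row is closed up: yellow and green touch at about x=0.429 and the jaw is against yellow. The lever leans about 0.15 rad towards +y at x=0.537. I'll go and lock it.

```bash
python3 -m inch '[{"linear":[0.2,0.2,0],"twist":0.11,"gripper":0.5},{"linear":[0.4,0.5,0],"twist":0.22,"gripper":0.5},{"linear":[0.59,0.75,0],"twist":0.33,"gripper":0.5},{"linear":[0.59,1,0],"twist":0.44,"gripper":0.5},{"linear":[0.59,1,0],"twist":0.55,"gripper":0.5},{"linear":[0.59,1,0],"twist":0.66,"gripper":0.5},{"linear":[0.59,1,0],"twist":0.745,"gripper":0.5}]'; python3 -m inch '[{"linear":[0,0.3,0],"twist":0,"gripper":0.5},{"linear":[0,0.6,0],"twist":0,"gripper":0.5},{"linear":[0,0.9,0],"twist":0,"gripper":0.5},{"linear":[0,1,0],"twist":0,"gripper":0.5},{"linear":[0,1,0],"twist":0,"gripper":0.5},{"linear":[0,1,0],"twist":0,"gripper":0.5},{"linear":[0,1,0],"twist":0,"gripper":0.5}]'
python3 - <<'E'
from h import *
o=robot.get_obs();print(o['tool_pos'],o['ee_rot']);snap('wrist','w16.png')
E
```

```text
time: 35.18
tool_pos: [0.5372, 0.1177, 0.1999]
ee_rot: [-3.14, -0.0, 1.585]
wrist_force: [0.0, -0.0, 1.0]
width: 0.047
time: 35.77
tool_pos: [0.5375, 0.2154, 0.2003]
ee_rot: [-3.141, 0.001, 1.579]
wrist_force: [0.0, -1.3, -0.3]
width: 0.047
[0.5374951  0.2154104  0.20031347] [-3.14127577e+00  8.71690171e-04  1.57877771e+00]
```

View pics/w16.png

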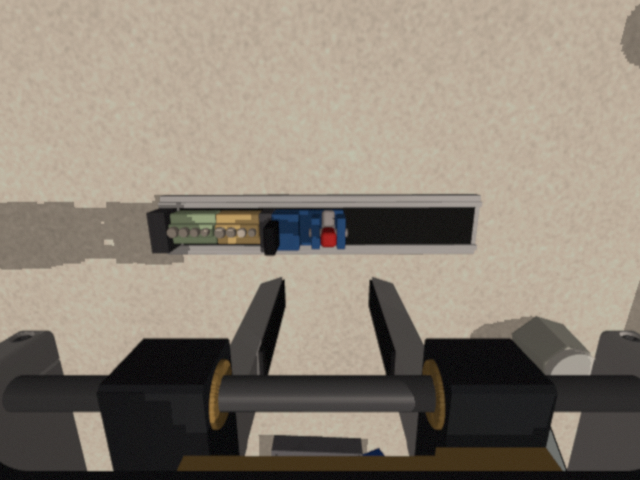

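The lever at (328,238) is centred. I'll descend, grip and swing it down.

```bash
python3 -m inch '[{"linear":[0,0.07,-0.3],"twist":0,"gripper":0.5},{"linear":[0,0.07,-0.6],"twist":0,"gripper":0.5},{"linear":[0,0.07,-0.85],"twist":0,"gripper":0.5},{"linear":[0,0.07,-0.96],"twist":0,"gripper":0.4},{"linear":[0,0.07,-0.96],"twist":0,"gripper":0},{"linear":[0,0.07,-0.96],"twist":0,"gripper":0},{"linear":[0,0.07,-0.96],"twist":0,"gripper":0},{"linear":[0,0.07,-0.96],"twist":0,"gripper":0},{"linear":[0,0.07,-0.96],"twist":0,"gripper":0},{"linear":[0,0.07,-0.96],"twist":0,"gripper":0}]'; python3 -m inch '[{"linear":[0,0,0],"twist":0,"gripper":0},{"linear":[0,0.1,-0.03],"twist":0,"gripper":0},{"linear":[0,0.19,-0.07],"twist":0,"gripper":0},{"linear":[0,0.28,-0.13],"twist":0,"gripper":0},{"linear":[0,0.35,-0.2],"twist":0,"gripper":0},{"linear":[0,0.41,-0.28],"twist":0,"gripper":0},{"linear":[0,0.45,-0.37],"twist":0,"gripper":0},{"linear":[0,0.48,-0.47],"twist":0,"gripper":0},{"linear":[0,0.49,-0.57],"twist":0,"gripper":0},{"linear":[0,0.49,-0.61],"twist":0,"gripper":0}]';  python3 -m inch '[{"linear":[0,0,-0.02],"twist":0,"gripper":0},{"linear":[0,0,-0.03],"twist":0,"gripper":0},{"linear":[0,0,-0.03],"twist":0,"gripper":0}]'
```

```text
time: 36.65
tool_pos: [0.5387, 0.2236, 0.1068]
ee_rot: [3.138, -0.001, 1.58]
wrist_force: [-0.4, -0.4, 4.0]
width: 0.0116
time: 37.48
tool_pos: [0.5389, 0.2771, 0.0463]
ee_rot: [3.136, -0.009, 1.582]
wrist_force: [-2.0, 8.2, 9.8]
width: 0.012
time: 37.73
tool_pos: [0.5389, 0.277, 0.044]
ee_rot: [3.136, -0.009, 1.581]
wrist_force: [-1.6, 8.4, 8.1]
width: 0.0114
```

Release, back off, and check.

```bash
python3 -m inch '[{"linear":[0,0,0],"twist":0,"gripper":0.4},{"linear":[0,0,0],"twist":0,"gripper":0.4},{"linear":[0,0,0],"twist":0,"gripper":0.4},{"linear":[0,0,0.3],"twist":0,"gripper":0.4},{"linear":[0,0,0.6],"twist":0,"gripper":0.4},{"linear":[0,0,1],"twist":0,"gripper":0.4},{"linear":[0,0,1],"twist":0,"gripper":0.4}]'; python3 -m inch '[{"linear":[0,-0.3,0.2],"twist":0,"gripper":0.5},{"linear":[0,-0.6,0.5],"twist":-0.1,"gripper":0.5},{"linear":[0,-0.9,0.6],"twist":-0.2,"gripper":0.5},{"linear":[0,-1,0.6],"twist":-0.3,"gripper":0.5},{"linear":[0,-1,0.6],"twist":-0.4,"gripper":0.5}]'; python3 -m inch '[{"linear":[0,-0.3,0],"twist":-0.11,"gripper":0.5},{"linear":[0,-0.6,0],"twist":-0.22,"gripper":0.5},{"linear":[0,-0.9,0],"twist":-0.33,"gripper":0.5},{"linear":[0,-1,0],"twist":-0.44,"gripper":0.5},{"linear":[0,-1,0],"twist":-0.55,"gripper":0.5}]'; python3 -m inch '[{"linear":[0,-0.3,0],"twist":-0.11,"gripper":0.5},{"linear":[0,-0.6,0],"twist":-0.22,"gripper":0.5},{"linear":[0,-0.9,0],"twist":-0.33,"gripper":0.5},{"linear":[0,-1,0],"twist":-0.44,"gripper":0.5},{"linear":[0,-1,0],"twist":-0.57,"gripper":0.5}]'
cat > chk.py <<'E'
import sys
from h import *
t=sys.argv[1]
o=robot.get_obs();print(o['tool_pos'],o['ee_rot'])
snap('scene',f's{t}.png')
s=snap('top',f't{t}.png');P=pts(s);im=s['image'];hsv=cv2.cvtColor(im,cv2.COLOR_RGB2HSV);V,U=np.mgrid[:480,:640]
a=cv2.resize(im[200:370,180:300,::-1],(400,567),interpolation=cv2.INTER_CUBIC)
b=cv2.imread(f'pics/s{t}.png');b=cv2.resize(b[260:410,340:500],(400,567),interpolation=cv2.INTER_CUBIC)
cv2.imwrite(f'pics/c{t}.png',np.hstack([a,b]))
m=(hsv[...,1]>150)&((hsv[...,0]<8)|(hsv[...,0]>172))&(U>185)&(U<250)&(V>215)&(V<330)
q=P[m];print('red',len(q),np.round(q.min(0),4),np.round(q.max(0),4))
print('lever z vs y slope',np.polyfit(q[:,1],q[:,2],1) if len(q)>9 else '')
def at(n,q):
    if len(q)>9: print(n,len(q),np.round(q.mean(0),4),np.round(q.min(0),3),np.round(q.max(0),3))
roi=(U>212)&(U<246)&(V>290)&(V<352)&(hsv[...,1]>50)&(P[...,2]>.025)
at('yellow',P[roi&(hsv[...,0]>13)&(hsv[...,0]<26)]);at('green',P[roi&(hsv[...,0]>=28)&(hsv[...,0]<75)])
at('post',P[(U>210)&(U<250)&(V>270)&(V<335)&(P[...,2]>.066)&(P[...,2]<.08)])
at('lidgrip?',P[(U>345)&(U<490)&(V>180)&(V<320)&(hsv[...,2]<40)&(P[...,2]>.06)&(P[...,2]<.11)])
E
python3 chk.py 17
```

```text
time: 38.32
tool_pos: [0.5416, 0.2735, 0.1493]
ee_rot: [3.128, -0.005, 1.58]
wrist_force: [0.6, 0.8, 2.1]
width: 0.0375
time: 38.73
tool_pos: [0.5384, 0.1693, 0.2018]
ee_rot: [3.139, -0.0, 1.152]
wrist_force: [-0.1, -0.1, -0.5]
width: 0.047
time: 39.15
tool_pos: [0.5374, 0.0691, 0.1998]
ee_rot: [3.141, 0.002, 0.575]
wrist_force: [0.5, 1.0, -0.1]
width: 0.0471
time: 39.57
tool_pos: [0.5372, -0.0309, 0.1996]
ee_rot: [3.14, 0.001, -0.011]
wrist_force: [0.1, -0.0, 0.5]
width: 0.0472
[ 0.53717453 -0.03085715  0.19964898] [ 3.14022867e+00  1.31036677e-03 -1.08717495e-02]
red 132 [ 0.4414 -0.0089  0.0375] [0.5466 0.2808 1.0165]
lever z vs y slope [-2.29083042  0.62277232]
yellow 369 [0.4447 0.2121 0.0428] [ 0.389 -0.009  0.025] [0.486 0.231 1.016]
green 214 [0.408  0.2064 0.0562] [ 0.385 -0.009  0.025] [0.441 0.227 1.016]
post 62 [0.4881 0.2129 0.0718] [0.484 0.201 0.067] [0.493 0.226 0.075]
lidgrip? 85 [ 0.6654 -0.204   0.1009] [ 0.655 -0.214  0.092] [ 0.676 -0.193  0.108]
```

View pics/c17.png

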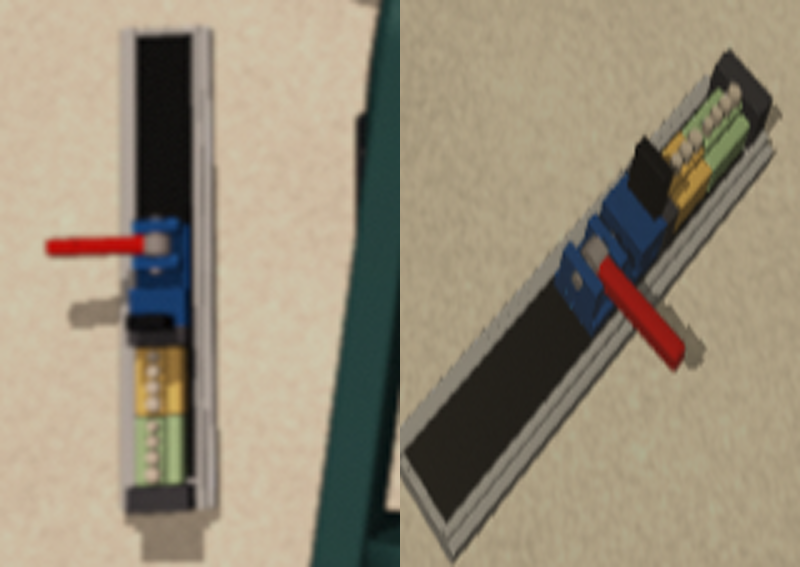

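View pics/t17.png

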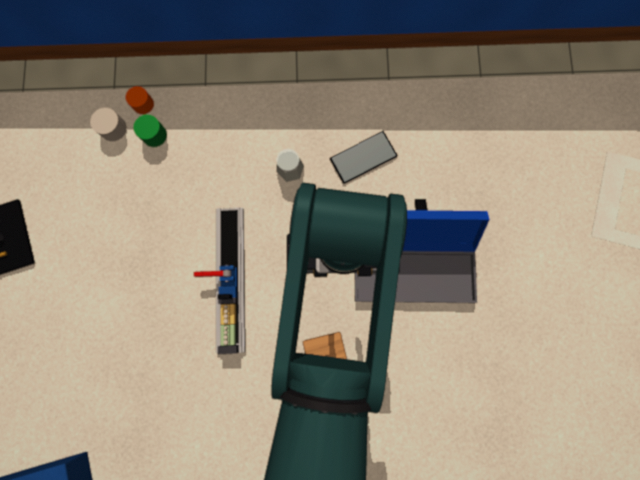

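The lever is folded flat and the row is still closed. Now I'll fetch the lid's grip, which is at about (0.667,-0.204,0.10).

```bash
python3 - <<'E'
from h import *
s=dict(np.load('pics/t17.png.npz'));P=pts(s);im=s['image'];hsv=cv2.cvtColor(im,cv2.COLOR_RGB2HSV);V,U=np.mgrid[:480,:640]
m=(hsv[...,1]>150)&((hsv[...,0]<8)|(hsv[...,0]>172))&(U>185)&(U<226)&(V>250)&(V<300)&(P[...,2]<.2)
q=P[m];c=cv2.fitLine(q[:,1:].astype(np.float32),cv2.DIST_HUBER,0,.01,.01).ravel();print(c, 'angle below horiz deg',np.degrees(np.arctan2(c[1],c[0])))
E
python3 -m inch '[{"linear":[0.2,-0.3,0],"twist":0,"gripper":0.5},{"linear":[0.4,-0.6,0],"twist":0,"gripper":0.5},{"linear":[0.65,-0.9,0],"twist":0,"gripper":0.5},{"linear":[0.7,-1,0],"twist":0,"gripper":0.5}]'; python3 -m inch '[{"linear":[0.2,-0.3,0],"twist":0,"gripper":0.5},{"linear":[0.4,-0.6,0],"twist":0,"gripper":0.5},{"linear":[0.6,-0.72,0],"twist":0,"gripper":0.5},{"linear":[0.6,-0.72,0],"twist":0,"gripper":0.5},{"linear":[0.6,-0.72,0],"twist":0,"gripper":0.5},{"linear":[0.6,-0.72,0],"twist":0,"gripper":0.5}]'
python3 - <<'E'
from h import *
o=robot.get_obs();print(o['tool_pos'],o['ee_rot']);snap('wrist','w18.png')
E
```

```text
[0.98764956 0.15667923 0.24889071 0.04975694] angle below horiz deg 9.014198
time: 40.0
tool_pos: [0.6095, -0.1311, 0.1987]
ee_rot: [3.14, 0.001, 0.001]
wrist_force: [-0.4, 0.5, -0.3]
width: 0.0468
time: 40.5
tool_pos: [0.6671, -0.1985, 0.2]
ee_rot: [-3.141, 0.001, 0.002]
wrist_force: [-0.3, 0.5, 0.9]
width: 0.0472
[ 0.66710363 -0.19851273  0.20004223] [-3.14075900e+00  1.37858144e-03  1.89199217e-03]
```

View pics/w18.png

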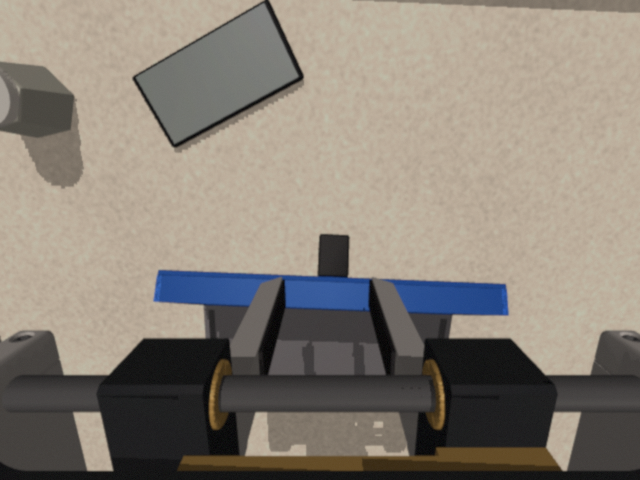

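Run:
```python
from h import *
for f,v0,v1 in(('top0',285,315),('t17',258,290)):
    s=dict(np.load(f'pics/{f}.png.npz'));P=pts(s);im=s['image'];hsv=cv2.cvtColor(im,cv2.COLOR_RGB2HSV);V,U=np.mgrid[:480,:640]
    m=(hsv[...,1]>150)&((hsv[...,0]<8)|(hsv[...,0]>172))&(U>185)&(U<226)&(V>v0)&(V<v1)&(P[...,2]<.2)&(P[...,2]>.03)
    q=P[m]
    for y in np.arange(.215,.29,.01):
        w=q[abs(q[:,1]-y)<.005]
        if len(w):print(f,round(y,3),len(w),np.round(np.median(w[:,2]),4),np.round(w[:,2].max(),4))
```

```text
top0 0.225 22 0.0454 0.0483
top0 0.235 23 0.0452 0.0486
top0 0.245 22 0.0461 0.0488
top0 0.255 21 0.0468 0.0499
top0 0.265 24 0.0467 0.0502
top0 0.275 25 0.0473 0.0513
top0 0.285 2 0.0476 0.0487
t17 0.225 23 0.0465 0.0508
t17 0.235 24 0.0477 0.0521
t17 0.245 25 0.0485 0.0514
t17 0.255 20 0.0508 0.0553
t17 0.265 20 0.0535 0.0548
t17 0.275 18 0.0532 0.0586
t17 0.285 1 0.0524 0.0524
```

Depth along the lever now rises by about 0.16 rad towards the tip, against 0.04 at the start. So it's near 1.41, too close to 1.4. I'll go back and press it fully down before handling the lid.

```bash
python3 -m inch '[{"linear":[-0.25,0.25,0],"twist":0,"gripper":0},{"linear":[-0.5,0.5,0],"twist":0,"gripper":0},{"linear":[-0.75,0.75,0],"twist":0,"gripper":0},{"linear":[-1,1,0],"twist":0,"gripper":0}]'; python3 -m inch '[{"linear":[-0.1,0.3,0],"twist":0,"gripper":0},{"linear":[-0.2,0.6,0],"twist":0,"gripper":0},{"linear":[-0.285,1,0],"twist":0,"gripper":0}]';python3 -m inch '[{"linear":[0,0.3,0],"twist":0,"gripper":0},{"linear":[0,0.6,0],"twist":0,"gripper":0},{"linear":[0,1,0],"twist":0,"gripper":0}]'; python3 -m inch '[{"linear":[0,0.3,0],"twist":0,"gripper":0},{"linear":[0,0.6,0],"twist":0,"gripper":0},{"linear":[0,1,0],"twist":0,"gripper":0}]'; python3 -m inch '[{"linear":[0,0.3,0],"twist":0,"gripper":0},{"linear":[0,0.6,0],"twist":0,"gripper":0},{"linear":[0,0.71,-0.3],"twist":0,"gripper":0},{"linear":[0,0.71,-0.6],"twist":0,"gripper":0},{"linear":[0,0.71,-0.8],"twist":0,"gripper":0},{"linear":[0,0.71,-1],"twist":0,"gripper":0},{"linear":[0,0.71,-1],"twist":0,"gripper":0}]'
```

```text
time: 40.88
tool_pos: [0.5655, -0.0975, 0.201]
ee_rot: [-3.142, -0.001, 0.001]
wrist_force: [1.3, -0.3, -0.1]
width: 0.0238
time: 41.13
tool_pos: [0.537, 0.0014, 0.2016]
ee_rot: [3.141, -0.002, -0.001]
wrist_force: [0.4, 0.4, 0.8]
width: 0.0036
time: 41.38
tool_pos: [0.5375, 0.1016, 0.2018]
ee_rot: [3.141, -0.002, 0.0]
wrist_force: [0.8, 0.0, -0.5]
width: 0.0001
time: 41.63
tool_pos: [0.5376, 0.2015, 0.2017]
ee_rot: [3.141, -0.002, 0.0]
wrist_force: [0.6, 0.9, 0.3]
width: 0.0004
time: 42.22
tool_pos: [0.5347, 0.271, 0.096]
ee_rot: [3.138, 0.008, 0.002]
wrist_force: [-0.5, 0.0, -0.4]
width: 0.0002
```

```bash
python3 -m inch '[{"linear":[0.01,0,-0.1],"twist":0,"gripper":0},{"linear":[0.01,0,-0.2],"twist":0,"gripper":0},{"linear":[0.01,0,-0.24],"twist":0,"gripper":0},{"linear":[0.01,0,-0.26],"twist":0,"gripper":0},{"linear":[0.01,0,-0.28],"twist":0,"gripper":0},{"linear":[0.01,0,-0.28],"twist":0,"gripper":0}]'; python3 -m inch '[{"linear":[0,0,-0.02],"twist":0,"gripper":0},{"linear":[0,0,-0.04],"twist":0,"gripper":0},{"linear":[0,0,-0.04],"twist":0,"gripper":0}]'; python3 -m inch '[{"linear":[0,0,-0.02],"twist":0,"gripper":0},{"linear":[0,0,-0.03],"twist":0,"gripper":0},{"linear":[0,0,-0.03],"twist":0,"gripper":0}]'
```

```text
time: 42.72
tool_pos: [0.5402, 0.2721, 0.0737]
ee_rot: [-3.14, -0.001, -0.0]
wrist_force: [-3.1, 1.8, 3.6]
width: 0.0003
time: 42.97
tool_pos: [0.5404, 0.2725, 0.0691]
ee_rot: [-3.139, -0.001, -0.0]
wrist_force: [-1.4, 3.0, 3.8]
width: 0.0004
time: 43.22
tool_pos: [0.5407, 0.2725, 0.0685]
ee_rot: [-3.139, -0.002, -0.0]
wrist_force: [-5.1, 2.1, 12.5]
width: 0.0005
```

The lever hit its end stop, with force rising to 12 N. I'll lift off and check again on the way to the lid.

```bash
python3 -m inch '[{"linear":[0,0,0.3],"twist":0,"gripper":0},{"linear":[0,0,0.6],"twist":0,"gripper":0},{"linear":[0,0,1],"twist":0,"gripper":0.5},{"linear":[0,-0.4,1],"twist":0,"gripper":0.5},{"linear":[0,-0.8,1],"twist":0,"gripper":0.5},{"linear":[0,-1,1],"twist":0,"gripper":0.5}]'; python3 -m inch '[{"linear":[0,-0.4,0.3],"twist":0,"gripper":0.5},{"linear":[0,-0.8,0.3],"twist":0,"gripper":0.5},{"linear":[0,-1,0.3],"twist":0,"gripper":0.5}]'; python3 -m inch '[{"linear":[0,-0.4,0],"twist":0,"gripper":0.5},{"linear":[0,-0.8,0],"twist":0,"gripper":0.5},{"linear":[0,-1,0],"twist":0,"gripper":0.5}]'
python3 chk.py 19
python3 - <<'E'
from h import *
for f,v0,v1 in(('t19',258,290),):
    s=dict(np.load(f'pics/{f}.png.npz'));P=pts(s);im=s['image'];hsv=cv2.cvtColor(im,cv2.COLOR_RGB2HSV);V,U=np.mgrid[:480,:640]
    m=(hsv[...,1]>150)&((hsv[...,0]<8)|(hsv[...,0]>172))&(U>185)&(U<226)&(V>v0)&(V<v1)&(P[...,2]<.2)&(P[...,2]>.03)
    q=P[m]
    for y in np.arange(.215,.29,.01):
        w=q[abs(q[:,1]-y)<.005]
        if len(w):print(f,round(y,3),len(w),np.round(np.median(w[:,2]),4),np.round(w[:,2].max(),4))
E
```

```text
time: 43.72
tool_pos: [0.5407, 0.1672, 0.1659]
ee_rot: [3.137, -0.002, -0.002]
wrist_force: [0.1, 0.8, -0.3]
width: 0.0237
time: 43.97
tool_pos: [0.541, 0.0671, 0.197]
ee_rot: [3.137, -0.004, -0.003]
wrist_force: [0.2, -0.0, 0.2]
width: 0.0436
time: 44.22
tool_pos: [0.5395, -0.0338, 0.1946]
ee_rot: [3.137, 0.001, -0.005]
wrist_force: [-0.6, 0.8, 0.2]
width: 0.0472
[ 0.53952425 -0.03383365  0.19463159] [ 3.13714603e+00  1.15225237e-03 -4.59055087e-03]
red 133 [ 0.4414 -0.0089  0.0415] [0.5443 0.2814 1.0165]
lever z vs y slope [-2.86039311  0.76756944]
yellow 365 [0.4444 0.2116 0.0453] [ 0.388 -0.009  0.025] [0.475 0.23  1.016]
green 212 [0.4071 0.2119 0.0333] [0.385 0.199 0.025] [0.428 0.228 0.048]
post 61 [0.4882 0.2129 0.0721] [0.484 0.201 0.068] [0.493 0.226 0.076]
lidgrip? 86 [ 0.6652 -0.204   0.1013] [ 0.655 -0.214  0.094] [ 0.676 -0.194  0.109]
t19 0.225 20 0.0448 0.0477
t19 0.235 23 0.0446 0.0469
t19 0.245 16 0.0446 0.0463
t19 0.255 23 0.0444 0.0491
t19 0.265 25 0.0453 0.0474
t19 0.275 21 0.0451 0.0478
t19 0.285 3 0.0469 0.0478
```

View pics/c19.png

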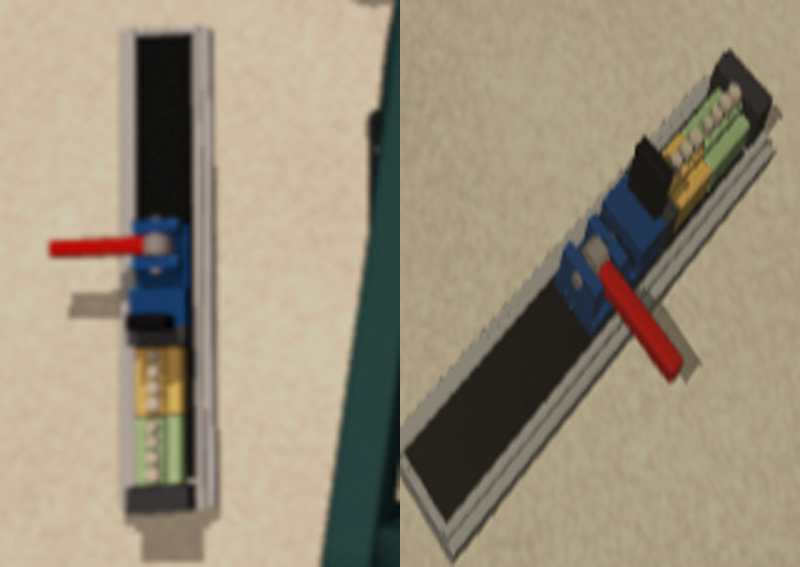

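The lever is now flat and the row closed. On to the lid.

```bash
python3 -m inch '[{"linear":[0.2,-0.3,0.05],"twist":0,"gripper":0.5},{"linear":[0.4,-0.6,0.05],"twist":0,"gripper":0.5},{"linear":[0.65,-0.9,0.05],"twist":0,"gripper":0.5},{"linear":[0.67,-1,0.05],"twist":0,"gripper":0.5}]'; python3 -m inch '[{"linear":[0.2,-0.3,0],"twist":0,"gripper":0.5},{"linear":[0.4,-0.6,0],"twist":0,"gripper":0.5},{"linear":[0.6,-0.7,0],"twist":0,"gripper":0.5},{"linear":[0.6,-0.7,0],"twist":0,"gripper":0.5},{"linear":[0.6,-0.7,-0.2],"twist":0,"gripper":0.5},{"linear":[0.6,-0.7,-0.4],"twist":0,"gripper":0.5},{"linear":[0.6,-0.7,-0.4],"twist":0,"gripper":0.5}]';  python3 -m inch '[{"linear":[0,0,-0.2],"twist":0,"gripper":0.5},{"linear":[0,0,-0.4],"twist":0,"gripper":0.5},{"linear":[0,0,-0.58],"twist":0,"gripper":0.5},{"linear":[0,0,-0.58],"twist":0,"gripper":0.5}]'
```

```text
time: 44.65
tool_pos: [0.6093, -0.132, 0.198]
ee_rot: [3.139, 0.001, -0.003]
wrist_force: [-0.3, 0.2, -0.0]
width: 0.0472
time: 45.23
tool_pos: [0.6645, -0.1964, 0.1547]
ee_rot: [-3.138, 0.01, 0.001]
wrist_force: [-0.4, 0.3, -2.2]
width: 0.0472
time: 45.57
tool_pos: [0.6644, -0.1965, 0.0982]
ee_rot: [-3.139, 0.008, 0.001]
wrist_force: [-1.1, -0.3, -1.5]
width: 0.047
```

```bash
python3 -m inch '[{"linear":[0.03,-0.07,0.03],"twist":0,"gripper":0.4},{"linear":[0.03,-0.07,0.03],"twist":0,"gripper":0.2},{"linear":[0.03,-0.07,0.03],"twist":0,"gripper":0},{"linear":[0.03,-0.07,0.03],"twist":0,"gripper":0},{"linear":[0.03,-0.07,0.03],"twist":0,"gripper":0},{"linear":[0.03,-0.07,0.03],"twist":0,"gripper":0},{"linear":[0.03,-0.07,0.03],"twist":0,"gripper":0}]'
python3 -c "
import numpy as np
hx=.5214+.056;hz=.024;gx=.473;gz=.072
r=np.hypot(gx-hx,gz-hz);a=np.arctan2(gz-hz,hx-gx)
f=lambda t:np.array([hx-r*np.cos(a+t)-gx,r*np.sin(a+t)+hz-gz])
for t in np.arange(2.05,-.06,-.1):print(round(t,2),np.round((f(t)-f(2.05))*10,2),np.round(f(t)+[.474,.077],4))"
```

```text
time: 46.15
tool_pos: [0.6714, -0.204, 0.1084]
ee_rot: [-3.14, -0.004, 0.0]
wrist_force: [-0.6, 5.3, 5.2]
width: 0.0236
2.05 [0. 0.] [0.6691 0.0995]
1.95 [-0.07  0.09] [0.6616 0.1082]
1.85 [-0.16  0.17] [0.6533 0.1161]
1.75 [-0.25  0.24] [0.6442 0.1232]
1.65 [-0.35  0.3 ] [0.6345 0.1293]
1.55 [-0.45  0.35] [0.6242 0.1344]
1.45 [-0.56  0.39] [0.6135 0.1384]
1.35 [-0.67  0.42] [0.6024 0.1414]
1.25 [-0.78  0.44] [0.591  0.1432]
1.15 [-0.9   0.44] [0.5796 0.1439]
1.05 [-1.01  0.44] [0.5681 0.1434]
0.95 [-1.12  0.42] [0.5567 0.1418]
0.85 [-1.24  0.4 ] [0.5456 0.1391]
0.75 [-1.34  0.36] [0.5347 0.1353]
0.65 [-1.45  0.31] [0.5243 0.1304]
0.55 [-1.55  0.25] [0.5145 0.1245]
0.45 [-1.64  0.18] [0.5053 0.1176]
0.35 [-1.72  0.1 ] [0.4968 0.1099]
0.25 [-1.8   0.02] [0.4891 0.1013]
0.15 [-1.87 -0.07] [0.4823 0.0921]
0.05 [-1.93 -0.17] [0.4765 0.0822]
-0.05 [-1.97 -0.28] [0.4717 0.0717]
```

```bash
python3 -c "
import numpy as np
x0,z0=.6714,.1084;hx,hz=.5774,.027
r=np.hypot(x0-hx,z0-hz);p=np.arctan2(z0-hz,x0-hx);print(r)
for d in np.arange(0,2.11,.1):
  x=hx+r*np.cos(p+d);z=hz+r*np.sin(p+d);print(round(d,2),np.round([(x-x0)*10,(x0-x)*.38,(z-z0)*10],2),np.round([x,z],4))"
```

```text
0.1243461298151253
0.0 [ 0.  0. -0.] [0.6714 0.1084]
0.1 [-0.09  0.    0.09] [0.6628 0.1174]
0.2 [-0.18  0.01  0.17] [0.6534 0.1255]
0.3 [-0.28  0.01  0.24] [0.6431 0.1325]
0.4 [-0.39  0.01  0.3 ] [0.6323 0.1386]
0.5 [-0.51  0.02  0.35] [0.6209 0.1435]
0.6 [-0.62  0.02  0.39] [0.609  0.1473]
0.7 [-0.75  0.03  0.41] [0.5969 0.1498]
0.8 [-0.87  0.03  0.43] [0.5845 0.1511]
0.9 [-0.99  0.04  0.43] [0.5721 0.1512]
1.0 [-1.12  0.04  0.42] [0.5597 0.1501]
1.1 [-1.24  0.05  0.39] [0.5475 0.1477]
1.2 [-1.36  0.05  0.36] [0.5356 0.1441]
1.3 [-1.47  0.06  0.31] [0.5241 0.1393]
1.4 [-1.58  0.06  0.25] [0.5132 0.1335]
1.5 [-1.69  0.06  0.18] [0.5029 0.1265]
1.6 [-1.78  0.07  0.1 ] [0.4933 0.1186]
1.7 [-1.87  0.07  0.01] [0.4846 0.1097]
1.8 [-1.95  0.07 -0.08] [0.4768 0.1   ]
1.9 [-2.01  0.08 -0.19] [0.47   0.0896]
2.0 [-2.07  0.08 -0.3 ] [0.4643 0.0786]
2.1 [-2.12  0.08 -0.41] [0.4597 0.067 ]
```

```bash
python3 -m inch '[{"linear":[-0.05,0,0.05],"twist":0,"gripper":0},{"linear":[-0.09,0,0.09],"twist":0,"gripper":0},{"linear":[-0.18,0.01,0.17],"twist":0,"gripper":0},{"linear":[-0.28,0.01,0.24],"twist":0,"gripper":0},{"linear":[-0.28,0.01,0.24],"twist":0,"gripper":0}]'; python3 -m inch '[{"linear":[-0.11,0,0.06],"twist":0,"gripper":0},{"linear":[-0.23,0.01,0.11],"twist":0,"gripper":0},{"linear":[-0.34,0.01,0.15],"twist":0,"gripper":0},{"linear":[-0.47,0.02,0.17],"twist":0,"gripper":0},{"linear":[-0.47,0.02,0.17],"twist":0,"gripper":0}]'
```

```text
time: 46.57
tool_pos: [0.6434, -0.2029, 0.1329]
ee_rot: [-3.14, -0.006, 0.0]
wrist_force: [4.1, 4.3, 1.2]
width: 0.0238
time: 46.98
tool_pos: [0.5961, -0.201, 0.1503]
ee_rot: [-3.14, -0.007, -0.0]
wrist_force: [3.5, 5.3, 4.7]
width: 0.0236
```

```bash
python3 -m inch '[{"linear":[-0.12,0,0.01],"twist":0,"gripper":0},{"linear":[-0.25,0.01,0.01],"twist":0,"gripper":0},{"linear":[-0.37,0.01,0],"twist":0,"gripper":0},{"linear":[-0.49,0.02,-0.02],"twist":0,"gripper":0},{"linear":[-0.61,0.02,-0.06],"twist":0,"gripper":0},{"linear":[-0.73,0.03,-0.1],"twist":0,"gripper":0},{"linear":[-0.73,0.03,-0.1],"twist":0,"gripper":0}]'; python3 -m inch '[{"linear":[-0.11,0,-0.06],"twist":0,"gripper":0},{"linear":[-0.21,0,-0.13],"twist":0,"gripper":0},{"linear":[-0.31,0.01,-0.21],"twist":0,"gripper":0},{"linear":[-0.39,0.01,-0.3],"twist":0,"gripper":0},{"linear":[-0.47,0.01,-0.39],"twist":0,"gripper":0},{"linear":[-0.47,0.01,-0.39],"twist":0,"gripper":0}]'
```

```text
time: 47.57
tool_pos: [0.5212, -0.198, 0.1369]
ee_rot: [-3.139, -0.001, -0.001]
wrist_force: [0.4, 5.9, 1.0]
width: 0.0242
time: 48.07
tool_pos: [0.4744, -0.1963, 0.0965]
ee_rot: [-3.137, 0.001, 0.0]
wrist_force: [1.0, 6.7, 1.0]
width: 0.0236
```

Nearly shut. I'll go on down gently and watch the force.

```bash
python3 -m inch '[{"linear":[-0.03,0,-0.05],"twist":0,"gripper":0},{"linear":[-0.06,0,-0.1],"twist":0,"gripper":0},{"linear":[-0.08,0,-0.15],"twist":0,"gripper":0},{"linear":[-0.08,0,-0.15],"twist":0,"gripper":0}]'; python3 -m inch '[{"linear":[-0.01,0,-0.03],"twist":0,"gripper":0},{"linear":[-0.02,0,-0.06],"twist":0,"gripper":0},{"linear":[-0.02,0,-0.06],"twist":0,"gripper":0}]'
```

```text
time: 48.4
tool_pos: [0.4663, -0.196, 0.082]
ee_rot: [-3.136, 0.002, 0.0]
wrist_force: [-1.5, 8.0, 3.2]
width: 0.0235
time: 48.65
tool_pos: [0.4652, -0.1959, 0.0793]
ee_rot: [-3.136, 0.0, 0.001]
wrist_force: [-5.1, 11.6, 14.5]
width: 0.0234
```

```bash
python3 -m inch '[{"linear":[0,0,0],"twist":0,"gripper":0.5},{"linear":[0,0,0],"twist":0,"gripper":0.5},{"linear":[0,0,0],"twist":0,"gripper":0.5},{"linear":[0,0,0],"twist":0,"gripper":0.5},{"linear":[0,0,0.3],"twist":0,"gripper":0.5},{"linear":[0,0,0.7],"twist":0,"gripper":0.5},{"linear":[0,0,1],"twist":0,"gripper":0.5},{"linear":[-0.3,-0.3,1],"twist":0,"gripper":0.5},{"linear":[-0.6,-0.6,1],"twist":0,"gripper":0.5},{"linear":[-1,-1,1],"twist":0,"gripper":0.5}]'; python3 -m inch '[{"linear":[-0.3,-0.3,0],"twist":0,"gripper":0.5},{"linear":[-0.6,-0.7,0],"twist":0,"gripper":0.5},{"linear":[-0.7,-1,0],"twist":0,"gripper":0.5}]'; python3 -m inch '[{"linear":[0,-0.4,0],"twist":0,"gripper":0.5},{"linear":[0,-0.7,0],"twist":0,"gripper":0.5},{"linear":[0,-0.7,0],"twist":0,"gripper":0.5},{"linear":[0,-0.7,0],"twist":0,"gripper":0.5},{"linear":[0,-0.7,0],"twist":0,"gripper":0.5}]'
python3 chk.py 20
python3 - <<'E'
from h import *
for f in('top0','t20'):
    s=dict(np.load(f'pics/{f}.png.npz'));P=pts(s)
    for v in(255,265,275,285,292,298): print(f,v,np.round(np.median(P[v,365:400],0),4),np.round(np.median(P[v,440:475],0),4))
E
```

```text
time: 49.48
tool_pos: [0.3762, -0.2883, 0.1775]
ee_rot: [3.139, -0.001, 0.002]
wrist_force: [1.0, -0.6, 0.1]
width: 0.0467
time: 49.73
tool_pos: [0.3041, -0.3883, 0.1769]
ee_rot: [3.14, 0.001, -0.002]
wrist_force: [0.9, -0.4, 0.7]
width: 0.047
time: 50.15
tool_pos: [0.3065, -0.4566, 0.176]
ee_rot: [-3.14, 0.001, -0.001]
wrist_force: [1.2, 0.2, -0.7]
width: 0.0469
[ 0.30646198 -0.45662407  0.17600345] [-3.14036433e+00  6.84170850e-04 -7.15596295e-04]
red 138 [ 0.5333  0.2215 -0.002 ] [0.5492 0.2812 0.0494]
lever z vs y slope [-0.01710584  0.04900153]
yellow 369 [0.4447 0.21   0.0478] [ 0.386 -0.009  0.025] [0.486 0.23  1.016]
green 236 [0.408  0.2098 0.0364] [ 0.385 -0.009  0.025] [0.441 0.228 1.016]
post 61 [0.4882 0.213  0.0719] [0.484 0.201 0.067] [0.493 0.227 0.075]
lidgrip? 60 [ 0.4738 -0.1943  0.0801] [ 0.469 -0.206  0.061] [ 0.478 -0.184  0.086]
top0 255 [ 0.5677 -0.1255  0.0482] [ 0.5628 -0.2877  0.0481]
top0 265 [ 0.5459 -0.1239  0.0482] [ 0.5409 -0.2862  0.0483]
top0 275 [ 0.5243 -0.1234  0.0477] [ 0.5195 -0.2842  0.0484]
top0 285 [ 0.5028 -0.1223  0.0487] [ 0.4981 -0.2818  0.0481]
top0 292 [ 0.4881 -0.1218  0.0468] [ 0.4834 -0.2821  0.0472]
top0 298 [ 0.4753 -0.1211  0.0469] [ 0.4705 -0.2802  0.0469]
t20 255 [ 0.5676 -0.1252  0.0477] [ 0.5627 -0.2871  0.0485]
t20 265 [ 0.5458 -0.124   0.0484] [ 0.541  -0.2858  0.0473]
t20 275 [ 0.5241 -0.123   0.0485] [ 0.5193 -0.2826  0.0481]
t20 285 [ 0.5029 -0.12    0.0483] [ 0.4981 -0.2809  0.0483]
t20 292 [ 0.4881 -0.1217  0.0475] [ 0.4832 -0.2808  0.0477]
t20 298 [ 0.4752 -0.1208  0.0471] [ 0.4706 -0.2806  0.047 ]
```

View pics/t20.png

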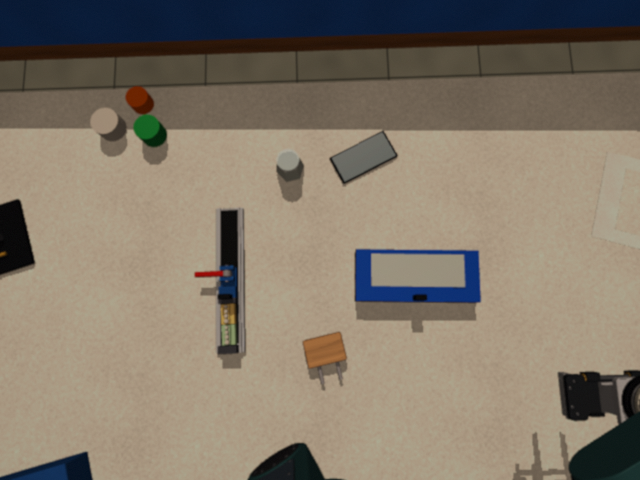

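View pics/s20.png

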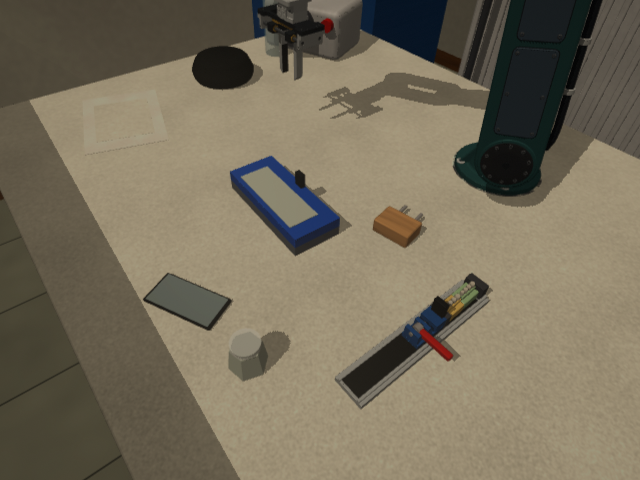

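The lid matches its starting depth, the row is closed (88 mm in a gap of about 89 mm), the lever is flat and the bystanders look unmoved. I'll hand it in.

```bash
python3 -c "
from bench import robot
print(robot.close_job())"
```

```text
the job is handed in; nothing more can be done
None
```

The job is done and handed in at about 50 s of the 210 s allowed; the hand-in reports no verdict. There were only two models in the case, green and yellow. Both now stand in the rack, clamped between stop and jaw, and the empty case is shut.

- **Row:** the jaw was pushed up until it resisted at about 18 N. In the last top view the gap is about 89 mm for an 88 mm row, and both models are upright near the rack's middle line.
- **Cam lever:** after the first swing it measured only about 1.41 rad, too close to the 1.4 limit. I pressed it down on to its end stop, and it then measured flat to within about 0.02 rad.
- **Lid:** its depth readings match those from the start to within about 1 mm, so it is shut.
- **Jar, block and phone:** they look unmoved in the last pictures; I did not measure them again.
- **Robot:** it ended well clear of everything.

No other check failed or disagreed.

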